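Key and pulleys onto the bench gearmotor

ROBOT

A 7-joint arm with a two-finger parallel gripper is mounted at the origin on the work surface. World frame = base frame: x ahead of the robot, y to its left, z up, the work surface at z = 0. Lengths are in mm, angles in rad, forces in N, time in s.
With the tool pointing down it reaches from about 400 to 850 mm from the base axis. Payload 4.5 kg.
Tool frame: the origin (TCP) lies midway between the tips of the shut fingers; the grasp point (between the pads) lies 19 mm behind it; z points along the fingers, y is the line along which they close (so a half turn about z gives the same grasp; the last joint's range is limited). The gripper opens to 85 mm and grips with 20 to 120 N. Pads are 22 mm wide; open, the fingers measure 114 mm over their backs; the gripper's body (76 mm by 85 mm) begins 54 mm behind the grasp point. The pads swing forward as they close: fully open they stand 13 mm farther back than shut.
Start: joints at [1.175, 0.689, -0.195, 1.565, 0.157, 0.902, -0.215], TCP at [260.462, -568.167, 231.317] pointing down, gripper open.
Joint ranges: [-3.01, 3.01], [-0.46, 2.08], [-1.47, 1.51], [0.13, 2.56], [-1, 4.14], [0.04, 2.09], [-2.66, 2.66]. Speed limits (rad/s): [2.57, 2.57, 3.14, 3.14, 3.14, 3.14, 3.14].

INTERFACE

Orientations are given as a rotation vector (axis times angle).
In Python, from station import env gives the robot as it stands.
- The arm moves only by the tool step_arm, never from a script. Its argument "moves" is a list of rows, each an object of numbers: "x", "y", "z": the shift along the tool's x, y, z in m; "rx", "ry", "rz": the turn, a rotation vector about the tool's x, y, z in rad; "grip": the finger opening in m, from 0 to 0.0854. A call has 1 to 20 rows; each row shifts and turns the commanded pose from where the row before left it, along the tool's axes as they then stand; what a row does not reach is not made up. A row lasts 1/8 s, in which the tool goes at most 62.5 mm and 10.7 degrees, less where a joint would pass 70% of its speed; a pose out of reach is approached as far as the arm can. A call with a gripper value outside its range is refused whole. The fingers move at their own pace and stop on an object; "squeeze" is the grip in N (left out, the last holds). Time passes only in rows, so rows that do not move let the fingers close. It gives the time, the measured TCP pose, the force, the opening and the grip force at its end, in the units of the state.
- env.sense(): the state, without advancing time (a new reading comes with each control period).
- env.snapshot(name): name is "scene" or "top" or "wrist"; returns a dict with "pixels" (420x560x3 uint8, red, green, blue), "vertical_fov" (degrees; the focal length in pixels is half the picture's height over the tangent of half this angle, whatever the lens; pixels are square), "cx", "cy" (the principal point, pixels), "rvec" (rotation vector, rad) and "tvec" (3), from world to camera coordinates, as OpenCV has them. Camera axes: x right, y down, z forward; pixel columns grow to the right and rows downward; lengths in mm; the calibration is good to about 2 mm. A picture is of the moment at which its call begins. There is no depth.
- env.job_done(): hands the job in; it is judged then, once.
Trained networks look in a picture, given as the dict that the camera call returned (one of the last four; its "shot" number tells which), for a name from the list of things; names that differ only in an ending like _2 or _b are one class to them, and where a whole thing is asked for, a point or a joint stands for the part that bears it (a point fixed in the world has none). Each returns a list of dicts, best first, with "p" (0 to 1); they miss things now and then, are a little off and sometimes report something else, mostly with a low value. They report only what shows in the picture. A call takes as long as a camera call. They do not tell look-alikes from the thing itself.
- env.look_for(picture, target): "box" ([centre column, centre row, width, height] as shares, 0 to 1, of the picture: columns of its width, rows of its height, round what is visible of it).
The state is a dict: "time_s": time; "joint_positions": joint angles; "joint_velocities": joint speeds; "tau": joint torques, N m; "tcp_pos": TCP position; "eef_rot": TCP orientation; "contact_force": force on the tool from outside, world axes, zero at the start; "wrist_torque": the same for the moment, N m; "opening": opening from 0.0 (shut) to 1.0 (fully open); "gripper_force": force on a finger pad.
Only numpy, scipy, OpenCV 4.12 (cv2) and the standard library are available. Lean on these libraries where they do the work, as an engineer would, in place of code of your own. Each camera call takes 0.05 s, during which the arm holds its last target. There are 200 camera calls.

TASK

Get the bench gearmotor ready for its belt test: take the white transport cap off the shaft and put it away in the open parts drawer, drop the steel key upright into the shaft's slot so that it stands fully home, and only then slide every pulley lying on the bench onto the shaft, keyways over the key, each one all the way down flat on the collar or on the pulley below. Finish with the drawer pushed shut until it clicks home, and leave the other things on the bench where they are.

Things in the scene. Friction and masses are not known exactly. Their poses are not given: they have to be found in the camera images.
- motor: the fixed gearmotor: a grey box 90 x 90 mm, its top 60 mm above the bench, on a 120 x 120 x 8 mm base plate, with a slotted steel shaft standing upright on top. Origin under its middle on the shaft axis; z up, x from the axis towards the shaft's slot, y across the slot
- shaft_foot (a point): on the gearmotor's shaft axis at the top of the shaft's collar (46 mm diameter, 10 mm thick), 70 mm above the bench, where the first pulley comes to rest. Above it the shaft is 24 mm in diameter up to 112 mm above the bench, its top bevelled. Axes as motor
- slot_foot (a point): where the key's foot belongs: the middle of the floor of the slot's pocket, 60 mm above the bench, 11.75 mm from the shaft axis. The slot, 12 mm wide, runs down the whole +x side of the shaft, its flat floor 5.5 mm from the axis; within the collar it is a closed pocket 10 mm deep, 12 mm (y) by 12.5 mm (x). Axes as motor
- shaft_tip (a point): top of the shaft on its axis, 130 mm above the bench. The top 18 mm is a flat tang, only 8 mm wide in y, from 11 mm behind to 5.5 mm ahead of the axis in x, so that beside it there is room for fingers holding the key by its faces across y. Axes as motor
- key_centre (a point): loose plain steel key, a square bar 10 x 10 x 70 mm, ends bevelled, 50 g. At first it stands in the hole of a fixed grey block (50 x 50 x 40 mm), foot 6 mm above the bench, 36 mm showing. Point: its centre, half-way up; z along it, x and y square to its sides; any side may face out. Home in the pocket, its top is 130 mm above the bench
- key_foot (a point): middle of the key's lower end, 35 mm below its centre; axes as key_centre
- cap_centre (a point): white plastic transport cap resting loosely on the shaft's tip: a round cup upside down, outside 36 mm diameter and 30 mm high, inside 28 mm diameter and 26 mm deep, 30 g, its rim at first 104 mm above the bench. Point: its centre, half-way up; z is its axis
- pulley1_centre (a point): one of two to four plain aluminium belt pulleys, all alike: a disc 60 mm in diameter, 14 mm thick, lying flat, 90 g, with fine grooves on its rim, a through bore 27 mm in diameter and in it one keyway, 14 mm wide, reaching 19.5 mm from the axis. Either face may be up. Point: its centre, half-way up; z is the bore axis, x points from the axis to the keyway
- pulley2_centre (a point): one of two to four plain aluminium belt pulleys, all alike: a disc 60 mm in diameter, 14 mm thick, lying flat, 90 g, with fine grooves on its rim, a through bore 27 mm in diameter and in it one keyway, 14 mm wide, reaching 19.5 mm from the axis. Either face may be up. Point: its centre, half-way up; z is the bore axis, x points from the axis to the keyway
- pulley3_centre (a point): one of two to four plain aluminium belt pulleys, all alike: a disc 60 mm in diameter, 14 mm thick, lying flat, 90 g, with fine grooves on its rim, a through bore 27 mm in diameter and in it one keyway, 14 mm wide, reaching 19.5 mm from the axis. Either face may be up. Point: its centre, half-way up; z is the bore axis, x points from the axis to the keyway
- pulley4_centre (a point): one of two to four plain aluminium belt pulleys, all alike: a disc 60 mm in diameter, 14 mm thick, lying flat, 90 g, with fine grooves on its rim, a through bore 27 mm in diameter and in it one keyway, 14 mm wide, reaching 19.5 mm from the axis. Either face may be up. Point: its centre, half-way up; z is the bore axis, x points from the axis to the keyway
- unit_drawer0 (a joint): how far the drawer of the grey parts unit (fixed, 240 deep, 200 wide, 90 mm high) is open, in m: 0 shut, at most 0.165. It opens towards the robot and slides with about 1 N; in the last 17 mm a spring detent resists with up to about 10 N, and from about 8 mm it snaps in to 0 by itself; left short of that it rests some 14 mm open
- unit_drawer0_handle (a point): middle of the drawer's steel bar handle (100 mm long, about 10 mm thick), 35 mm in front of the drawer's front plate and 52 mm above the bench; x points the way the drawer is pushed shut, y along the bar, z up
- drawer_floor (a point): middle of the drawer's inner floor, 23 mm above the bench, moving with the drawer; axes as the handle. Inside, it runs 97 mm either way in x and 79 mm in y from here, between walls 45 mm high. The unit's top panel, 78 to 90 mm above the bench, covers all but what is pulled out at the -x end
- meter: yellow multimeter lying on its back, 170 x 85 x 35 mm, to be left alone; origin under its middle
- board: green circuit board with parts on it, 100 x 75 mm, to be left alone; origin under its middle
- spool: blue wire spool standing on its flange, 60 mm diameter, 40 mm high, to be left alone; origin under its middle
There are look-alikes about, which are no part of the job. Leave any brown look-alike of the part that bears pulley3_centre alone. What is shaped like the part that bears cap_centre but blue is not meant.

How it is judged:
By the outcome, as a careful person would: the job done as asked, in the order asked, and still so for the second after the job is handed in, with the robot touching nothing.
Of pulley1, pulley2, pulley3, pulley4 only 2 to 4 are there at a start; the rules pass over those that are not, and their reading is None.
At some moment in a run one of pulley1, pulley2, pulley3, pulley4 may be knocked a few centimetres aside while the robot is not near it.
It also fails if it takes over 210 s, if anything falls off the work surface, if the arm or the gripper's body presses on something with over 40 N, if the wrist force passes 120 N, or if a joint passes its speed limit or range.

## Working session

There is one attempt and no reset: what is moved stays moved. The work goes in short steps, Python scripts to look and compute and a tool call to move; the robot and the scene stay as the last step left them, time stands still between calls to the robot, and variables do not carry over. Pictures are saved under pics/ and viewed, at most 14 in all, crops included, and the job is handed in when it is done.

Besides the shell and the picture viewer there is one more tool, called as name(argument=value, ...), one argument or row to a line, values as JSON. step_arm: Moves the arm, as the interface text tells. Its arguments: {"type":"object","properties":{"moves":{"type":"array"},"squeeze":{"type":"number"}},"required":["moves"]}

```bash
ls; mkdir -p pics; cat > h.py <<'E'
import numpy as np, cv2
from station import env
from scipy.spatial.transform import Rotation as R
def snap(n,f=None):
    s=env.snapshot(n)
    if f: cv2.imwrite('pics/'+f,cv2.cvtColor(s['pixels'],cv2.COLOR_RGB2BGR))
    return s
def cam(s):
    f=s['pixels'].shape[0]/2/np.tan(np.radians(s['vertical_fov'])/2)
    return f,R.from_rotvec(np.array(s['rvec'],float).ravel()).as_matrix(),np.array(s['tvec'],float).ravel()
def ray(s,u,v,z):
    f,M,t=cam(s); d=M.T@np.array([(u-s['cx'])/f,(v-s['cy'])/f,1]); c=-M.T@t
    return (c+d*(z-c[2])/d[2])[:2]
def proj(s,p):
    f,M,t=cam(s); q=(np.atleast_2d(p)@M.T)+t
    return np.c_[s['cx']+f*q[:,0]/q[:,2],s['cy']+f*q[:,1]/q[:,2]]
def look(s,n):
    return [(round(d['p'],2),np.round(np.array(d['box'])*[560,420,560,420],1).tolist()) for d in env.look_for(s,n)]
def pose():
    e=env.sense(); M=R.from_rotvec(e['eef_rot']).as_matrix(); return np.array(e['tcp_pos']),M
E
python3 - <<'E'
from h import *
a=snap('scene','s1.png');b=snap('top','t1.png')
for s in(a,b):
    f,M,t=cam(s);print(f,s['cx'],s['cy'],-M.T@t,M[2])
    for n in['motor','key_centre','cap_centre','pulley1_centre','unit_drawer0','unit_drawer0_handle','meter','board','spool']:print(n,look(s,n))
p,M=pose();print(p,M.round(3),env.sense()['opening'])
E
```

```text
pics
516.5177542150545 274.49966818192274 213.78809870218447 [1415.7351185    12.92142814  670.3192029 ] [-0.8083695  -0.03976283 -0.58733097]
motor [(0.66, [293.0, 226.1, 72.9, 62.2])]
key_centre [(0.41, [312.9, 175.5, 4.9, 13.2])]
cap_centre [(0.8, [348.3, 196.6, 21.0, 18.5]), (0.72, [293.4, 188.1, 16.4, 17.0]), (0.36, [211.2, 274.1, 35.1, 35.4])]
pulley1_centre []
unit_drawer0 [(0.97, [419.9, 204.7, 102.1, 48.1]), (0.55, [125.0, 279.9, 49.9, 46.3]), (0.48, [228.8, 196.3, 25.0, 20.7])]
unit_drawer0_handle [(0.76, [417.6, 204.3, 101.0, 47.7]), (0.4, [228.4, 195.3, 25.3, 17.7])]
meter [(0.73, [295.4, 311.3, 59.4, 93.3])]
board [(0.8, [126.2, 277.8, 46.3, 42.1])]
spool [(0.56, [209.1, 274.2, 40.8, 35.8]), (0.23, [292.9, 226.5, 78.7, 62.5])]
445.22335683433414 281.41417911563775 210.14036975401606 [ 541.32678518  -25.0239615  1001.11483615] [ 0.06260888  0.00296673 -0.99803373]
motor [(0.74, [267.8, 227.9, 70.6, 71.5])]
key_centre [(0.4, [142.7, 250.2, 101.5, 94.3]), (0.36, [250.9, 292.2, 4.0, 8.2])]
cap_centre [(0.8, [267.6, 227.0, 18.1, 20.2]), (0.52, [216.2, 289.0, 18.5, 18.4])]
pulley1_centre []
unit_drawer0 [(0.93, [143.9, 250.3, 96.8, 93.4]), (0.56, [267.3, 230.0, 74.5, 67.1])]
unit_drawer0_handle [(0.56, [143.8, 251.0, 99.3, 92.9]), (0.48, [266.1, 225.2, 20.4, 20.2])]
meter [(0.68, [144.6, 249.5, 98.5, 93.0]), (0.66, [260.5, 126.5, 39.8, 79.7])]
board [(0.7, [407.6, 153.9, 48.5, 48.6])]
spool [(0.97, [335.8, 157.7, 29.3, 28.3])]
[ 260.46231656 -568.17749343  231.34993979] [[ 0.909  0.417  0.   ]
 [ 0.417 -0.909 -0.   ]
 [ 0.     0.    -1.   ]] 0.9994425719966429
```

```bash
python3 - <<'E'
import cv2
for n in'st':
    i=cv2.imread(f'pics/{n}1.png'); cv2.imwrite(f'pics/{n}1b.png',cv2.resize(i,(800,600),interpolation=cv2.INTER_CUBIC))
E
```

```text
(no output)
```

View pics/s1b.png

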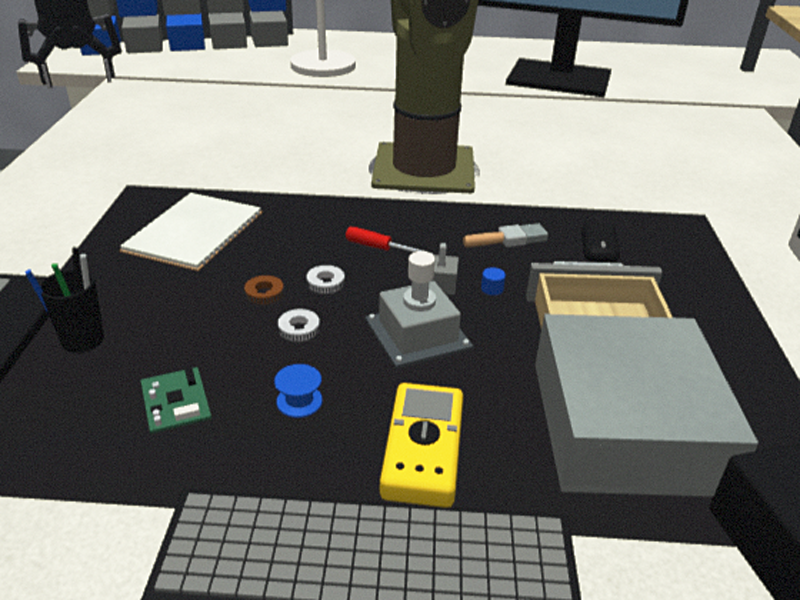

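View pics/t1b.png

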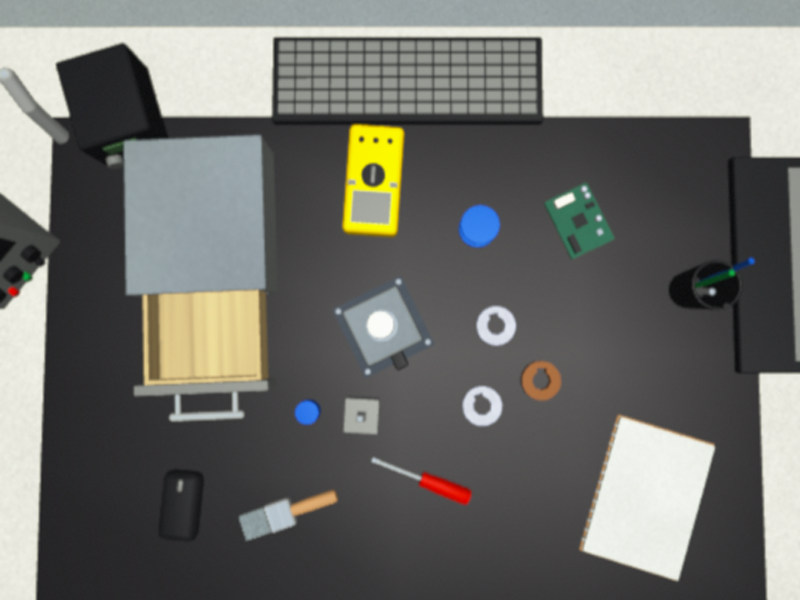

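Two silver pulleys are visible, at top-view pixels (496,326) and (482,406), with a brown decoy at (541,381). The white cap is on the motor at (380,324), the key block is at (361,416), and the open drawer is at (205,340) with its handle at (206,415).

```bash
python3 - <<'E'
from h import *
s=snap('top')
k=1.4286
for n,u,v,z in[('cap',380,324,134),('p1',496,326,14),('p2',482,406,14),('brown',541,381,14),('block',361,416,40),('keytop',361,418,76),('bluecap',307,412,30),('handleL',172,417,57),('handleR',243,413,57),('frontL',134,390,70),('frontR',268,385,70),('unitFL',127,293,90),('unitFR',264,290,90),
 ('c1',398,282,8),('c2',429,342,8),('c3',368,372,8),('c4',338,311,8),('meter',372,180,35),('spool',480,226,40),('driver tip',373,460,10),('conn',400,360,10)]:
    print(n,ray(s,u/k,v/k,z).round(1))
E
```

```text
cap [563.2   7.5]
p1 [ 563.4 -167.8]
p2 [ 440.3 -145.4]
brown [ 478.7 -236.5]
block [427.8  39. ]
keytop [429.2  36.6]
bluecap [432.5 121.5]
handleL [427.9 316.1]
handleR [433.9 211.6]
frontL [468.3 367.7]
frontR [475.8 172.6]
unitFL [608.3 373.2]
unitFR [612.9 176.1]
c1 [632.2 -15.7]
c2 [538.4 -64.2]
c3 [491.8  30.6]
c4 [586.6  78. ]
meter [787.4  24.4]
spool [ 715.1 -140.9]
driver tip [357.3  22.2]
conn [510.5 -19.1]
```

step_arm(
  moves=[
    {"z": -0.05},
    {"z": -0.05},
    {"z": -0.05},
  ],
)

```text
invalid input at $.moves[0]: expected keys x, y, z, rx, ry, rz, grip
```

step_arm(
  moves=[
    {"x": 0.037,"y": -0.036,"z": -0.01,"rx": 0,"ry": 0,"rz": 0,"grip": 0.085},
    {"x": 0.037,"y": -0.036,"z": -0.01,"rx": 0,"ry": 0,"rz": 0,"grip": 0.085},
    {"x": 0.037,"y": -0.036,"z": -0.01,"rx": 0,"ry": 0,"rz": 0,"grip": 0.085},
    {"x": 0.037,"y": -0.036,"z": -0.01,"rx": 0,"ry": 0,"rz": 0,"grip": 0.085},
    {"x": 0.037,"y": -0.036,"z": -0.01,"rx": 0,"ry": 0,"rz": 0,"grip": 0.085},
    {"x": 0.037,"y": -0.036,"z": -0.01,"rx": 0,"ry": 0,"rz": 0,"grip": 0.085},
    {"x": 0.037,"y": -0.036,"z": -0.01,"rx": 0,"ry": 0,"rz": 0,"grip": 0.085},
    {"x": 0.037,"y": -0.036,"z": -0.01,"rx": 0,"ry": 0,"rz": 0,"grip": 0.085},
    {"x": 0.037,"y": -0.036,"z": -0.01,"rx": 0,"ry": 0,"rz": 0,"grip": 0.085},
    {"x": 0.037,"y": -0.036,"z": -0.01,"rx": 0,"ry": 0,"rz": 0,"grip": 0.085},
    {"x": 0.037,"y": -0.036,"z": 0,"rx": 0,"ry": 0,"rz": 0,"grip": 0.085},
    {"x": 0.037,"y": -0.036,"z": 0,"rx": 0,"ry": 0,"rz": 0,"grip": 0.085},
    {"x": 0,"y": 0,"z": 0,"rx": 0,"ry": 0,"rz": 0,"grip": 0.085},
  ],
)

```text
time_s: 2.68
tcp_pos: [485.2, 14.7, 331.6]
eef_rot: [-3.064, -0.683, -0.004]
contact_force: [-0.2, -0.2, -0.1]
opening: 0.995
gripper_force: 0.0
```

```bash
python3 - <<'E'
from h import *
s=snap('wrist','w1.png');f,M,t=cam(s);p,T=pose();print(p,T.round(3));print(f,s['cx'],s['cy'],-M.T@t-p,(T.T@(-M.T@t-p)),M.round(2))
E
```

```text
[484.33207855  11.47166017 331.30148442] [[ 0.907  0.421  0.   ]
 [ 0.421 -0.907  0.   ]
 [ 0.    -0.    -1.   ]]
342.4891210070938 281.0008100706935 207.0623147910106 [ 71.82435232  37.8164626  143.17828494] [  81.13072234   -4.1419765  -143.1415161 ] [[ 0.42 -0.91 -0.  ]
 [-0.86 -0.4   0.31]
 [-0.28 -0.13 -0.95]]
```

View pics/w1.png

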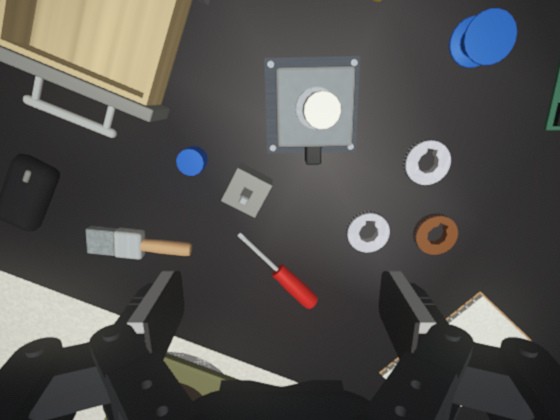

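The wrist view shows the cap at (322,110), the key block at (246,192), pulleys at (428,162) and (369,232), the brown decoy at (437,235) and the drawer with its handle at (70,115).

```bash
cat >> h.py <<'E'
def blobs(s,mask,amin=60):
    n,l,st,c=cv2.connectedComponentsWithStats(mask.astype(np.uint8))
    return [(st[i,4],c[i],l==i) for i in range(1,n) if st[i,4]>amin]
E
python3 - <<'E'
from h import *
s=snap('wrist');t=snap('top')
for s in(s,t):
    im=s['pixels'].astype(int); w=(im.min(2)>175)
    for a,c,m in blobs(s,w):
        if 200<a<3000:
            (u,v),r=cv2.minEnclosingCircle(np.argwhere(m)[:,::-1].astype(np.float32))
            print(a,c.round(1),'circ',round(u,1),round(v,1),round(r,1),'z134',ray(s,u,v,134).round(1),'z14',ray(s,u,v,14).round(1))
s=snap('wrist')
P=np.array([ray(s,u,v,8) for u,v in[(270,64),(354,63),(350,147),(272,148)]]);print(P.round(1),P.mean(0).round(1))
for i in range(4):d=P[(i+1)%4]-P[i];print(np.degrees(np.arctan2(d[1],d[0]))%90)
print('block',ray(s,246,186,40),'handle',ray(s,28,100,57),ray(s,112,132,57), 'plate', ray(s,160,110,70))
E
```

```text
669 [ 66.3 111.4] circ 66.6 109.7 48.3 z134 [458.4 226.7] z14 [424.1 290.4]
1422 [315.9 105.8] circ 315.4 105.7 22.3 z134 [561.5  12.6] z14 [563.6   0.8]
1127 [425.7 160. ] circ 425.8 159.3 23.2 z134 [ 561.8 -110.5] z14 [ 564.  -165.7]
914 [366.6 230.7] circ 366.6 229.7 20.9 z134 [470.9 -93.8] z14 [ 441.  -143.2]
546 [124.6 244.1] circ 124.5 244.0 16.7 z134 [346.5 135.7] z14 [272.7 167.3]
2040 [485.4 322.3] circ 488.5 330.0 41.5 z134 [ 420.  -286.9] z14 [ 372.1 -404.4]
1797 [227.9 363.2] circ 233.0 364.5 66.3 z134 [246.8 -32.1] z14 [137.8 -59.7]
299 [ 90.5 414. ] circ 88.8 415.1 15.3 z134 [ 92.9 107.1] z14 [-70.4 128.6]
2467 [ 16.6 112. ] circ 16.5 109.0 53.6 z134 [796.  503.2] z14 [831.2 576.3]
409 [347. 228.] circ 346.9 227.7 13.3 z134 [ 561.7 -150. ] z14 [ 564.6 -167.3]
370 [266.6 227.3] circ 266.8 227.3 10.9 z134 [562.3   6. ] z14 [565.2  10.3]
423 [337.4 284.2] circ 337.2 283.8 13.6 z134 [ 453.3 -130.3] z14 [ 441.2 -144.9]
[[584.1  70.5]
 [629.  -25.2]
 [534.  -70.2]
 [489.   25.3]] [5.59e+02 1.00e-01]
25.149609722279152
25.344184171731428
25.23118861753744
25.41517312463617
block [434.31067041  37.27218474] handle [429.1695543  307.38556962] [434.09441983 208.69582086] plate [484.28980599 160.76341211]
```

step_arm(
  moves=[
    {"x": 0.035,"y": 0.018,"z": 0.01,"rx": 0,"ry": 0,"rz": 0,"grip": 0.085},
    {"x": 0.035,"y": 0.018,"z": 0.03,"rx": 0,"ry": 0,"rz": 0,"grip": 0.085},
    {"x": 0,"y": 0,"z": 0.04,"rx": 0,"ry": 0,"rz": 0,"grip": 0.085},
    {"x": 0,"y": 0,"z": 0.03,"rx": 0,"ry": 0,"rz": 0,"grip": 0.085},
    {"x": 0,"y": 0,"z": 0,"rx": 0,"ry": 0,"rz": 0,"grip": 0.085},
    {"x": 0,"y": 0,"z": 0,"rx": 0,"ry": 0,"rz": 0,"grip": 0.085},
  ],
)

```text
time_s: 3.62
tcp_pos: [563.4, 5.1, 222.5]
eef_rot: [3.069, 0.667, 0.003]
contact_force: [-0.4, 0.4, 0.9]
opening: 0.994
gripper_force: 0.0
```

```bash
python3 - <<'E'
from h import *
s=snap('wrist','w2.png');p,T=pose();print(p,T.round(3)[0]);print(proj(s,[[562.3,6.5,134],[562.3,6.5,104]]))
im=s['pixels'].astype(int); w=(im.min(2)>215)
for a,c,m in blobs(s,w):
    if a>200:
        (u,v),r=cv2.minEnclosingCircle(np.argwhere(m)[:,::-1].astype(np.float32));print(a,c,u,v,r,ray(s,*c,134))
E
```

```text
[563.66784618   5.41890557 222.88493139] [0.91  0.416 0.003]
[[280.42157383 213.4783006 ]
 [280.41765498 201.25597688]]
1732 [276.77078522 211.97401848] 276.7896423339844 212.1344757080078 24.28219985961914 [562.25443041   9.33932318]
1182 [422.59813875 238.58460237] 422.5 238.5 26.879459381103516 [587.70548242 -96.29341705]
672 [355.69047619 319.87946429] 351.5 316.0 24.026126861572266 [505.70583444 -84.9483171 ]
286 [470.97552448 414.24825175] 472.5 416.6538391113281 15.676657676696777 [ 461.36082802 -224.27929111]
```

View pics/w2.png

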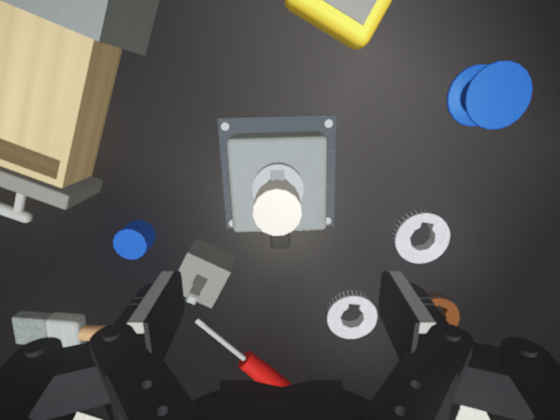

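Slot (pocket at (278,175)) faces the tool's +x side; the cap is centred between the fingers. Next I descend, grip and lift.

step_arm(
  moves=[
    {"x": 0,"y": -0.003,"z": 0.04,"rx": 0,"ry": 0,"rz": 0,"grip": 0.085},
    {"x": 0,"y": 0,"z": 0.04,"rx": 0,"ry": 0,"rz": 0,"grip": 0.085},
    {"x": 0,"y": 0,"z": 0.043,"rx": 0,"ry": 0,"rz": 0,"grip": 0.085},
    {"x": 0,"y": 0,"z": 0,"rx": 0,"ry": 0,"rz": 0,"grip": 0.032},
    {"x": 0,"y": 0,"z": 0,"rx": 0,"ry": 0,"rz": 0,"grip": 0.032},
    {"x": 0,"y": 0,"z": 0,"rx": 0,"ry": 0,"rz": 0,"grip": 0.03},
    {"x": 0,"y": 0,"z": 0,"rx": 0,"ry": 0,"rz": 0,"grip": 0.03},
    {"x": 0,"y": 0,"z": 0,"rx": 0,"ry": 0,"rz": 0,"grip": 0.03},
    {"x": 0,"y": 0,"z": 0,"rx": 0,"ry": 0,"rz": 0,"grip": 0.03},
  ],
  squeeze=25,
)

```text
time_s: 4.8
tcp_pos: [563.2, 8.9, 100.6]
eef_rot: [3.069, 0.67, 0.007]
contact_force: [-0.3, -0.0, 8.7]
opening: 0.405
gripper_force: 24.5
```

step_arm(
  moves=[
    {"x": 0,"y": 0,"z": -0.02,"rx": 0,"ry": 0,"rz": 0,"grip": 0.03},
    {"x": 0,"y": 0,"z": -0.04,"rx": 0,"ry": 0,"rz": 0,"grip": 0.03},
    {"x": 0,"y": 0,"z": -0.04,"rx": 0,"ry": 0,"rz": 0,"grip": 0.03},
    {"x": 0.017,"y": -0.049,"z": -0.01,"rx": 0,"ry": 0,"rz": 0,"grip": 0.03},
    {"x": 0.017,"y": -0.049,"z": 0,"rx": 0,"ry": 0,"rz": 0,"grip": 0.03},
    {"x": 0.017,"y": -0.049,"z": 0,"rx": 0,"ry": 0,"rz": 0,"grip": 0.03},
    {"x": 0.017,"y": -0.049,"z": 0,"rx": 0,"ry": 0,"rz": 0,"grip": 0.03},
    {"x": 0.017,"y": -0.048,"z": 0,"rx": 0,"ry": 0,"rz": 0,"grip": 0.03},
    {"x": 0,"y": 0,"z": 0,"rx": 0,"ry": 0,"rz": 0,"grip": 0.03},
  ],
)

```text
time_s: 5.92
tcp_pos: [535.3, 272.8, 209.5]
eef_rot: [-3.061, -0.682, -0.003]
contact_force: [-0.3, -0.3, -0.0]
opening: 0.404
gripper_force: 25.4
```

```bash
python3 - <<'E'
from h import *
s=snap('wrist','w3.png');t=snap('top','t3.png');e=env.sense();p,T=pose();print(p,e['opening'],T.round(3)[:,0])
i=cv2.imread('pics/t3.png')[150:330,80:330];w=cv2.imread('pics/w3.png');i=cv2.resize(i,(540,389));w=cv2.resize(w,(519,389))
cv2.imwrite('pics/c3.png',cv2.resize(np.hstack([w,i]),(800,294)))
E
```

```text
[536.99210808 266.01910601 208.945642  ] 0.40212947970206364 [0.909 0.418 0.001]
```

View pics/c3.png

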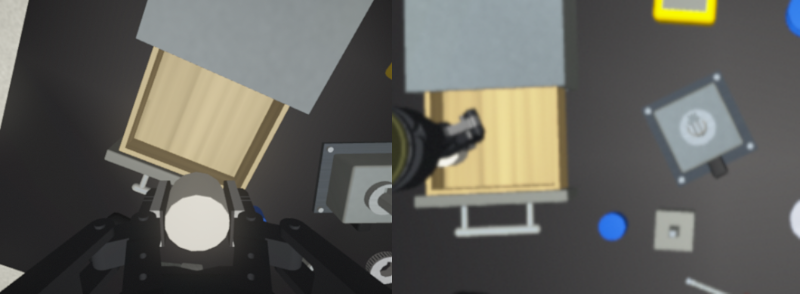

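The cap is held between the fingers at (197,222), over the drawer. Lowering and releasing.

step_arm(
  moves=[
    {"x": 0,"y": 0,"z": 0.05,"rx": 0,"ry": 0,"rz": 0,"grip": 0.03},
    {"x": 0,"y": 0,"z": 0.05,"rx": 0,"ry": 0,"rz": 0,"grip": 0.03},
    {"x": 0,"y": 0,"z": 0.05,"rx": 0,"ry": 0,"rz": 0,"grip": 0.03},
    {"x": 0,"y": 0,"z": 0.03,"rx": 0,"ry": 0,"rz": 0,"grip": 0.03},
    {"x": 0,"y": 0,"z": 0,"rx": 0,"ry": 0,"rz": 0,"grip": 0.03},
    {"x": 0,"y": 0,"z": 0.002,"rx": 0,"ry": 0,"rz": 0,"grip": 0.03},
    {"x": 0,"y": 0,"z": 0,"rx": 0,"ry": 0,"rz": 0,"grip": 0.06},
    {"x": 0,"y": 0,"z": 0,"rx": 0,"ry": 0,"rz": 0,"grip": 0.06},
    {"x": 0,"y": 0,"z": 0,"rx": 0,"ry": 0,"rz": 0,"grip": 0.06},
    {"x": 0,"y": 0,"z": -0.02,"rx": 0,"ry": 0,"rz": 0,"grip": 0.06},
    {"x": 0,"y": 0,"z": -0.05,"rx": 0,"ry": 0,"rz": 0,"grip": 0.06},
    {"x": 0,"y": 0,"z": -0.05,"rx": 0,"ry": 0,"rz": 0,"grip": 0.06},
    {"x": 0,"y": 0,"z": -0.05,"rx": 0,"ry": 0,"rz": 0,"grip": 0.06},
    {"x": 0,"y": 0,"z": -0.012,"rx": 0,"ry": 0,"rz": 0,"grip": 0.06},
  ],
)

```text
time_s: 7.78
tcp_pos: [538.9, 267.1, 213.3]
eef_rot: [-3.067, -0.669, -0.012]
contact_force: [0.2, -0.3, -0.3]
opening: 0.701
gripper_force: 0.0
```

step_arm(
  moves=[
    {"x": -0.039,"y": 0.033,"z": 0,"rx": 0,"ry": 0,"rz": 0,"grip": 0.06},
    {"x": -0.039,"y": 0.033,"z": 0,"rx": 0,"ry": 0,"rz": 0,"grip": 0.06},
    {"x": -0.039,"y": 0.033,"z": 0,"rx": 0,"ry": 0,"rz": 0,"grip": 0.06},
    {"x": -0.038,"y": 0.033,"z": 0,"rx": 0,"ry": 0,"rz": 0,"grip": 0.06},
    {"x": -0.038,"y": 0.033,"z": 0.02,"rx": 0,"ry": 0,"rz": 0,"grip": 0.06},
    {"x": 0,"y": 0,"z": 0.028,"rx": 0,"ry": 0,"rz": 0,"grip": 0.06},
    {"x": 0,"y": 0,"z": 0,"rx": 0,"ry": 0,"rz": 0,"grip": 0.06},
    {"x": 0,"y": 0,"z": 0,"rx": 0,"ry": 0,"rz": 0,"grip": 0.06},
  ],
)

```text
time_s: 8.78
tcp_pos: [430.9, 36.3, 160.9]
eef_rot: [-3.069, -0.672, -0.001]
contact_force: [-0.2, 0.4, 0.2]
opening: 0.701
gripper_force: 0.0
```

```bash
python3 - <<'E'
from h import *
s=snap('wrist','w4.png');t=snap('top','t4.png');p,T=pose();print(p,T.round(3)[:,0])
w=cv2.imread('pics/w4.png')[60:360,80:480];i=cv2.imread('pics/t4.png')[140:300,90:310]
cv2.imwrite('pics/c4.png',np.hstack([cv2.resize(w,(480,360)),cv2.resize(i,(320,233)) if 0 else cv2.copyMakeBorder(cv2.resize(i,(320,233)),0,127,0,0,0)]))
E
```

```text
[431.15566941  36.38319684 161.10942673] [0.908 0.418 0.002]
```

View pics/c4.png

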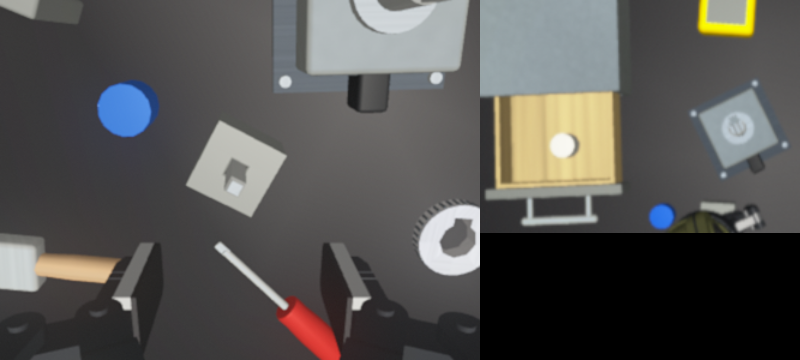

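The cap sits upright in the drawer at (563,145). In the crop, the key's top is at (234,187) in its turned block.

```bash
python3 - <<'E'
from h import *
s=snap('wrist');p,T=pose();print(p)
P=np.array([ray(s,80+u/1.2,60+v/1.2,40) for u,v in[(219,121),(287,156),(251,216),(186,185)]]);print(P.round(1),P.mean(0))
for i in range(4):d=P[(i+1)%4]-P[i];print(np.linalg.norm(d),np.degrees(np.arctan2(d[1],d[0]))%90)
im=s['pixels'];g=cv2.cvtColor(im,cv2.COLOR_RGB2GRAY);x,y=275,216
print(g[204:226,262:288])
m=np.zeros_like(g,bool);m[200:230,260:290]=g[200:230,260:290]>205
for a,c,b in blobs(s,m,20):
    r=cv2.minAreaRect(np.argwhere(b)[:,::-1].astype(np.float32));q=[ray(s,*k,76) for k in cv2.boxPoints(r)];d=q[1]-q[0]
    print(a,c,r,ray(s,*c,76),np.degrees(np.arctan2(d[1],d[0]))%90)
cv2.imwrite('pics/k4.png',cv2.cvtColor(cv2.resize(im[150:250,210:340],(780,600),interpolation=cv2.INTER_CUBIC),cv2.COLOR_RGB2BGR))
E
```

```text
[431.09243869  36.29345926 161.07548668]
[[453.4  63.8]
 [450.8  13.4]
 [401.6  16.8]
 [403.9  66.6]] [427.42216988  40.15393345]
50.52741096584811 87.04804573160632
49.2250974421527 86.01215492415389
49.86233088116265 87.37986033101339
49.50632320180911 86.78878790601571
[[186 186 185 173 144 111 104 111 111 111 112 115 116 116 115 116 116 117
  117 116 115 116 136 173 189 190]
 [186 186 181 166 143 122 110 111 110 111 114 115 115 115 115 115 116 117
  115 117 115 116 140 175 190 190]
 [185 185 182 172 161 142 118 111 111 111 118 121 117 115 115 115 116 116
  116 117 115 117 140 175 189 190]
 [186 186 185 184 178 155 122 112 110 116 135 142 132 121 116 115 116 116
  116 116 116 116 139 175 189 190]
 [185 185 185 186 185 162 121 110 111 125 150 162 156 144 131 121 116 116
  116 116 116 116 141 175 189 188]
 [185 185 185 186 186 161 116 109 115 136 155 166 168 164 157 145 131 121
  117 116 115 115 139 174 189 189]
 [185 185 185 185 183 155 114 110 124 145 156 167 172 169 168 165 157 145
  132 121 115 115 134 171 189 188]
 [184 184 185 185 178 148 113 118 137 152 162 184 193 183 173 16
[... 1046 characters left out ...]
3 183 183 181 178 178 185 196 204 210 212 213 205 189
  180 184 185 185 185 185 186 186]
 [183 183 182 183 183 183 183 184 183 181 178 178 185 194 205 209 199 183
  182 184 185 185 185 185 185 185]
 [182 182 182 183 183 183 183 183 184 183 183 181 178 178 186 192 187 180
  183 185 184 184 184 184 185 185]
 [182 182 182 183 182 183 183 183 183 183 184 184 183 181 179 176 177 182
  184 185 184 184 185 184 185 184]
 [183 183 182 182 182 182 182 183 183 183 183 183 183 184 183 182 182 183
  184 184 184 184 185 184 185 185]]
70 [275.3        216.85714286] ((275.5000305175781, 217.00003051757812), (8.9442720413208, 7.602630615234375), 26.56505012512207) [427.34277199  40.56435581] 88.9712018491744
```

View pics/k4.png

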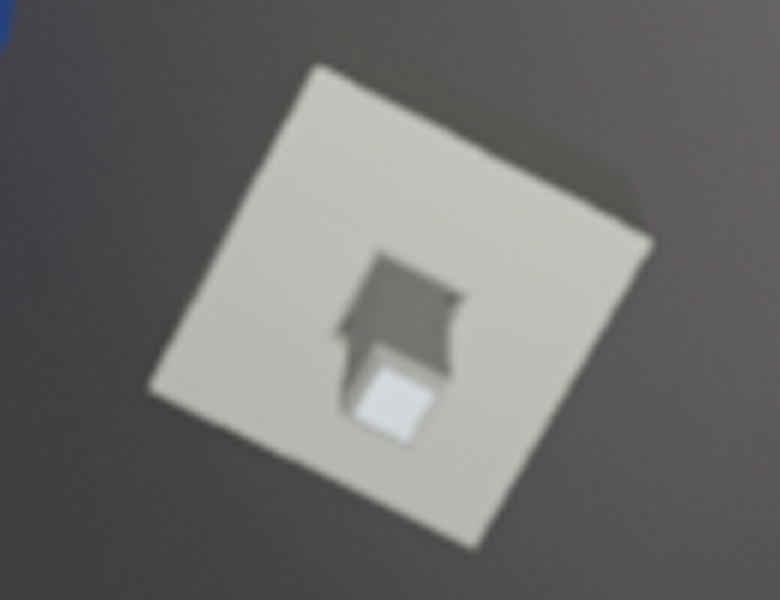

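step_arm(
  moves=[
    {"x": -0.002,"y": -0.0044,"z": 0,"rx": 0,"ry": 0,"rz": 0.162,"grip": 0.05},
    {"x": 0,"y": 0,"z": 0,"rx": 0,"ry": 0,"rz": 0.162,"grip": 0.05},
    {"x": 0,"y": 0,"z": 0.02,"rx": 0,"ry": 0,"rz": 0.162,"grip": 0.05},
    {"x": 0,"y": 0,"z": 0.03,"rx": 0,"ry": 0,"rz": 0,"grip": 0.05},
    {"x": 0,"y": 0,"z": 0.03,"rx": 0,"ry": 0,"rz": 0,"grip": 0.05},
    {"x": 0,"y": 0,"z": 0,"rx": 0,"ry": 0,"rz": 0,"grip": 0.05},
    {"x": 0,"y": 0,"z": 0,"rx": 0,"ry": 0,"rz": 0,"grip": 0.05},
  ],
)

```text
time_s: 9.8
tcp_pos: [427.2, 38.9, 81.2]
eef_rot: [-3.14, 0.088, -0.002]
contact_force: [0.2, 0.2, 0.2]
opening: 0.589
gripper_force: 0.0
```

```bash
python3 - <<'E'
from h import *
s=snap('wrist','w5.png');p,T=pose();print(p,T.round(3)[:,0],np.degrees(np.arctan2(T[1,0],T[0,0])))
g=cv2.cvtColor(s['pixels'],cv2.COLOR_RGB2GRAY)
q=proj(s,[[427.4,39.5,76]])[0].round().astype(int);print(q)
m=np.zeros_like(g,bool);m[q[1]-30:q[1]+30,q[0]-30:q[0]+30]=g[q[1]-30:q[1]+30,q[0]-30:q[0]+30]>205
for a,c,b in blobs(s,m,30):
    r=cv2.minAreaRect(np.argwhere(b)[:,::-1].astype(np.float32));print(a,c,r,ray(s,*c,76), T.T[:2,:2]@(ray(s,*c,76)-p[:2]))
E
```

```text
[427.41886332  38.89902922  81.39144522] [ 0.998 -0.056  0.002] -3.2124704206975387
[283 267]
220 [280.5 268.5] ((280.5, 268.5), (13.0, 15.0), 90.0) [426.84326318  40.49723527] [-0.664256   -1.56343909]
```

View pics/w5.png

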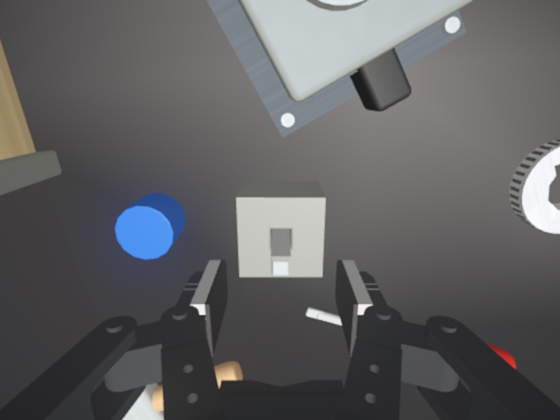

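The key top at (280,268) is centred and square between the fingers. Descend and grip.

step_arm(
  moves=[
    {"x": -0.0005,"y": 0,"z": 0.01,"rx": 0,"ry": 0,"rz": 0,"grip": 0.05},
    {"x": 0,"y": 0,"z": 0.011,"rx": 0,"ry": 0,"rz": 0,"grip": 0.03},
    {"x": 0,"y": 0,"z": 0,"rx": 0,"ry": 0,"rz": 0,"grip": 0.006},
    {"x": 0,"y": 0,"z": 0,"rx": 0,"ry": 0,"rz": 0,"grip": 0.006},
    {"x": 0,"y": 0,"z": 0,"rx": 0,"ry": 0,"rz": 0,"grip": 0.006},
    {"x": 0,"y": 0,"z": 0,"rx": 0,"ry": 0,"rz": 0,"grip": 0.006},
    {"x": 0,"y": 0,"z": 0,"rx": 0,"ry": 0,"rz": 0,"grip": 0.006},
  ],
  squeeze=50,
)

```text
time_s: 10.72
tcp_pos: [426.3, 38.7, 59.4]
eef_rot: [3.14, -0.088, 0.0]
contact_force: [0.8, -0.3, 0.6]
opening: 0.095
gripper_force: 48.9
```

step_arm(
  moves=[
    {"x": 0,"y": 0,"z": -0.02,"rx": 0,"ry": 0,"rz": 0,"grip": 0.006},
    {"x": 0,"y": 0,"z": -0.04,"rx": 0,"ry": 0,"rz": 0,"grip": 0.006},
    {"x": 0,"y": 0,"z": -0.05,"rx": 0,"ry": 0,"rz": 0,"grip": 0.006},
    {"x": 0,"y": 0,"z": -0.04,"rx": 0,"ry": 0,"rz": 0,"grip": 0.006},
    {"x": 0.038,"y": 0.028,"z": 0,"rx": 0,"ry": 0,"rz": 0,"grip": 0.006},
    {"x": 0.038,"y": 0.028,"z": 0,"rx": 0,"ry": 0,"rz": 0,"grip": 0.006},
    {"x": 0,"y": 0,"z": 0,"rx": 0,"ry": 0,"rz": -0.165,"grip": 0.006},
    {"x": 0,"y": 0,"z": 0,"rx": 0,"ry": 0,"rz": -0.165,"grip": 0.006},
    {"x": 0,"y": 0,"z": 0,"rx": 0,"ry": 0,"rz": -0.165,"grip": 0.006},
    {"x": 0,"y": 0,"z": 0,"rx": 0,"ry": 0,"rz": 0,"grip": 0.006},
    {"x": 0,"y": 0,"z": 0,"rx": 0,"ry": 0,"rz": 0,"grip": 0.006},
  ],
)

```text
time_s: 12.1
tcp_pos: [498.7, -21.5, 209.3]
eef_rot: [3.067, 0.679, -0.0]
contact_force: [0.2, -0.3, -0.3]
opening: 0.102
gripper_force: 49.0
```

```bash
python3 - <<'E'
from h import *
import pickle
s=snap('wrist','w6.png');p,T=pose();print(p,np.degrees(np.arctan2(T[1,0],T[0,0])),env.sense()['opening'],T[:,2])
pickle.dump((s,p,T),open('w6.pkl','wb'))
cv2.imwrite('pics/c6.png',cv2.cvtColor(cv2.resize(s['pixels'][20:380,40:520],(800,600),interpolation=cv2.INTER_CUBIC),cv2.COLOR_RGB2BGR))
print(proj(s,[[562.7,8,130],[562.7,8,70]]))
E
```

```text
[498.76257714 -21.50369647 209.27201893] 25.014916708771604 0.0951864683583409 [-1.66489632e-04 -2.63896937e-04 -9.99999951e-01]
[[283.52419235 110.700249  ]
 [282.93896189 107.55795499]]
```

View pics/c6.png

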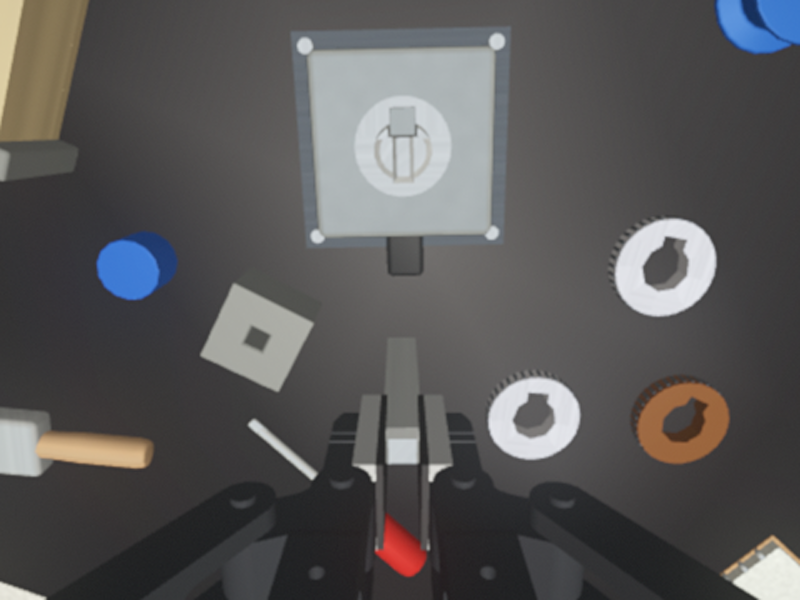

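The key is held upright: its top is at crop (403,447) and its foot edge at (402,338). The shaft, with the slot pocket at (402,121), is ahead.

```bash
python3 - <<'E'
from h import *
import pickle
s,p,T=pickle.load(open('w6.pkl','rb'))
r=lambda u,v,z:ray(s,40+u/1.6667,20+v/1.6667,z)
rel=lambda q:(T[:2,:2].T@(q-p[:2])).round(2)
b=np.array([r(u,v,9) for u,v in[(305,46),(497,41),(491,232),(318,237)]])
print('bolts',b.round(1),b.mean(0),rel(b.mean(0)))
for i in range(4):d=b[(i+1)%4]-b[i];print(np.linalg.norm(d).round(1),np.degrees(np.arctan2(d[1],d[0]))%90)
# motor top corners z=60
c=np.array([r(u,v,60) for u,v in[(307,48),(495,46),(491,236),(317,237)]]);print('top',rel(c.mean(0)))
g=cv2.cvtColor(s['pixels'],cv2.COLOR_RGB2GRAY).astype(int)
def circ(z,r0,r1,n=72):pass
q=r(403,146,70);print('collar',rel(q),q)
w=np.zeros(g.shape,bool);w[70:145,245:320]=g[70:145,245:320]>200
for a,cc,m in blobs(s,w,100):
    (u,v),R_=cv2.minEnclosingCircle(np.argwhere(m)[:,::-1].astype(np.float32));el=cv2.fitEllipse(cv2.convexHull(np.argwhere(m)[:,::-1].astype(np.float32)))
    print('collar seg',a,u,v,R_,el,ray(s,u,v,70),rel(ray(s,u,v,70)),rel(ray(s,*el[0],70)))
print('keytop',rel(r(403,447,p[2]+16.6)),'foot far edge',rel(r(402,338,p[2]-53.4)),rel(r(387,338,p[2]-53.4)),rel(r(416.5,338,p[2]-53.4)))
print('tang tip',rel(r(403,181,130)),'pocket back', rel(r(402.5,107,70)),rel(r(390,107,70)),rel(r(415.5,107,70)))
E
```

```text
bolts [[585.7  78.8]
 [632.4 -15.5]
 [537.8 -61.5]
 [490.9  32.2]] [561.69701169   8.50754382] [69.72 -0.58]
105.2 26.29930719281044
105.2 25.91442142953511
104.7 26.5935095044413
105.7 26.20453463638771
top [69.88 -0.8 ]
collar [70.39 -0.6 ] [562.29093407   8.80733446]
collar seg 1484 281.4190368652344 107.28562927246094 29.812774658203125 ((281.3081970214844, 107.20687866210938), (57.071144104003906, 59.59303665161133), 1.7305216789245605) [562.3808495    9.17727373] [70.62 -0.9 ] [70.68 -0.99]
collar seg 123 272.5 109.5 11.597513198852539 ((271.46636962890625, 109.25194549560547), (8.386268615722656, 23.83209800720215), 169.3848876953125) [557.87492067  14.87322838] [68.95 -7.97] [69.14 -8.79]
collar seg 129 290.5 110.0 12.093486785888672 ((291.13226318359375, 109.86778259277344), (8.151835441589355, 24.1340389251709), 5.874139308929443) [563.54126893   1.77926569] [68.55  6.29] [68.65  6.79]
collar seg 150 281.5 114.0 11.280613899230957 ((281.4250183105469, 114.1280288696289), (7.802037715911865, 30.196102142333984), 178.53515625) [557.75778388   6.95489601] [65.5  -0.84] [65.4 -0.9]
keytop [ 2.56 -1.11] foot far edge [ 5.47 -1.27] [ 5.48 -6.77] [5.46 4.05]
tang tip [59.48 -0.79] pocket back [87.81 -0.82] [87.82 -6.64] [87.81  5.22]
```

step_arm(
  moves=[
    {"x": 0,"y": 0,"z": 0,"rx": 0,"ry": 0,"rz": -0.022,"grip": 0.006},
    {"x": 0.04,"y": 0.0009,"z": 0,"rx": 0,"ry": 0,"rz": 0,"grip": 0.006},
    {"x": 0.0412,"y": 0.0009,"z": 0,"rx": 0,"ry": 0,"rz": 0,"grip": 0.006},
    {"x": 0,"y": 0,"z": 0,"rx": 0,"ry": 0,"rz": 0,"grip": 0.006},
    {"x": 0,"y": 0,"z": 0,"rx": 0,"ry": 0,"rz": 0,"grip": 0.006},
  ],
)

```text
time_s: 12.78
tcp_pos: [571.5, 12.6, 208.9]
eef_rot: [3.058, 0.717, -0.003]
contact_force: [-0.2, 0.4, -1.4]
opening: 0.097
gripper_force: 49.0
```

```bash
python3 - <<'E'
from h import *
s=snap('wrist');p,T=pose();print(p,np.degrees(np.arctan2(T[1,0],T[0,0])),T.T[:2,:2]@(p[:2]-[498.76,-21.50]))
cv2.imwrite('pics/c7.png',cv2.cvtColor(cv2.resize(s['pixels'][160:320,170:390],(800,582),interpolation=cv2.INTER_CUBIC),cv2.COLOR_RGB2BGR))
E
```

```text
[571.18946202  12.27681994 208.96759552] 26.37650891127729 [79.89488741  1.91765287]
```

View pics/c7.png

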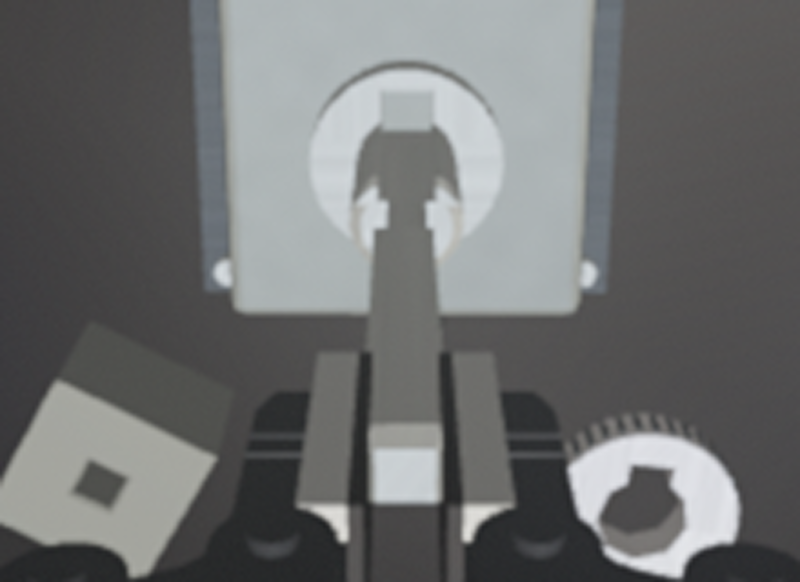

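```bash
python3 - <<'E'
from h import *
s=snap('wrist');p,T=pose();print(p)
r=lambda u,v,z:(T[:2,:2].T@(ray(s,170+u/3.636,160+v/3.636,z)-p[:2])).round(2)
print('pocket back/mid-front',r(407,91.5,70),r(381,91.5,70),r(434,91.5,70))
print('collar back',r(407,69,70),'L',r(309,160,70),'R',r(504,160,70))
print('key top far/near',r(406,448,p[2]+16.6),r(406,503,p[2]+16.6),r(406,424,p[2]+15))
print('motor front top edge',r(407,313,60))
for x in (0,.5,1):
  f=[p+T@np.array([x+dx,-1.2,53.4]) for dx in(-5,5)]; print((proj(s,f)-[170,160])*3.636)
E
```

```text
[571.24121638  12.16705738 209.11100024]
pocket back/mid-front [ 7.15 -0.65] [ 7.15 -6.71] [7.14 5.64]
collar back [12.52 -0.65] L [ -9.57 -23.88] R [-9.61 22.36]
key top far/near [ 5.15 -1.3 ] [-2.11 -1.3 ] [ 7.34 -1.29]
motor front top edge [-53.82  -0.6 ]
[[405.54658573 286.77355514]
 [405.54063274 231.90453034]]
[[405.5462922  284.06803735]
 [405.54033047 229.11853341]]
[[405.54599824 281.35857891]
 [405.54002776 226.32841864]]
```

step_arm(
  moves=[
    {"x": 0.0013,"y": 0.0003,"z": 0,"rx": 0,"ry": 0,"rz": 0,"grip": 0.006},
    {"x": 0,"y": 0,"z": 0.02,"rx": 0,"ry": 0,"rz": 0,"grip": 0.006},
    {"x": 0,"y": 0,"z": 0.02,"rx": 0,"ry": 0,"rz": 0,"grip": 0.006},
    {"x": 0,"y": 0,"z": 0.02,"rx": 0,"ry": 0,"rz": 0,"grip": 0.006},
    {"x": 0,"y": 0,"z": 0.015,"rx": 0,"ry": 0,"rz": 0,"grip": 0.006},
    {"x": 0,"y": 0,"z": 0,"rx": 0,"ry": 0,"rz": 0,"grip": 0.006},
    {"x": 0,"y": 0,"z": 0,"rx": 0,"ry": 0,"rz": 0,"grip": 0.006},
  ],
)

```text
time_s: 13.75
tcp_pos: [574.2, 13.4, 134.9]
eef_rot: [3.058, 0.717, 0.002]
contact_force: [-0.0, 0.5, 0.5]
opening: 0.095
gripper_force: 49.0
```

```bash
python3 - <<'E'
from h import *
s=snap('wrist');e=env.sense();p,T=pose();print(p,np.degrees(np.arctan2(T[1,0],T[0,0])),e['contact_force'],e['wrist_torque'],T[:,2])
cv2.imwrite('pics/c8.png',cv2.cvtColor(cv2.resize(s['pixels'][180:320,190:370],(772,600),interpolation=cv2.INTER_CUBIC),cv2.COLOR_RGB2BGR))
E
```

```text
[574.4049748   13.4053486  135.07682492] 26.3991835094483 [ 0.34057522 -0.12995016 -0.92221073] [ 0.06991154 -0.01661847  0.01154125] [ 1.64259823e-03  8.87265550e-05 -9.99998647e-01]
```

View pics/c8.png

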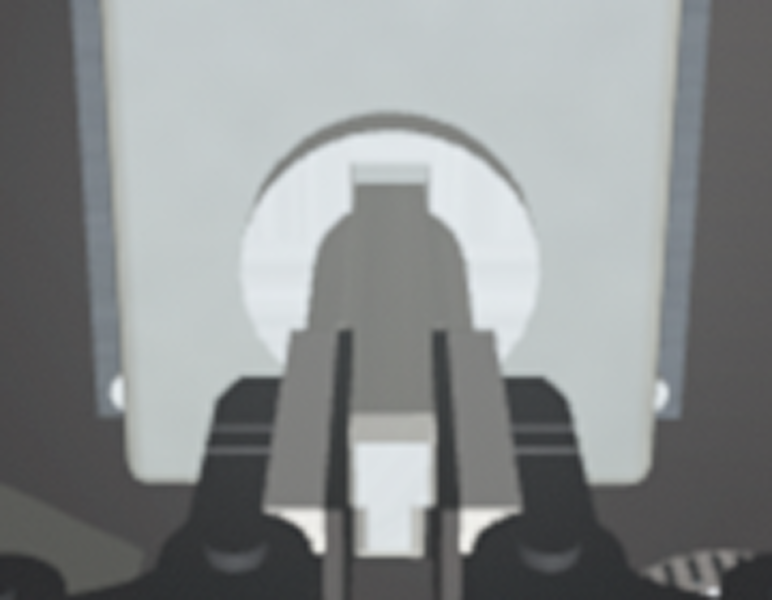

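```bash
python3 - <<'E'
from h import *
s=snap('wrist');p,T=pose();print(p);print(env.sense()['tcp_pos'])
pr=lambda x,z,y=-1.2:proj(s,[p+T@np.array([x,y,p[2]-z])])[0].round(1)
print('foot far edge x=5,6',pr(5,82.5),pr(6,82.5))
g=cv2.cvtColor(s['pixels'],cv2.COLOR_RGB2GRAY)
print(g[204:285,272].tolist());print(g[204:285,281].tolist())
for v in(223,228,232,240,250,260):print(v,g[v,262:302].tolist())
rr=lambda u,v,z:(T[:2,:2].T@(ray(s,u,v,z)-p[:2])).round(2)
print('pocket back',rr(281,180+163/4.287,70),rr(281,180+183/4.287,70),'collar back',rr(281,180+128/4.287,70),'L,R',rr(190+241/4.287,180+265/4.287,70),rr(190+540/4.287,180+265/4.287,70))
print('keytop bevel far',rr(281,180+412/4.287,p[2]+15.4),rr(281,180+440/4.287,p[2]+16.6))
E
```

```text
[574.37204317  13.40409559 135.10583707]
[574.37204317  13.40409559 135.10583707]
foot far edge x=5,6 [281.3 224.2] [281.3 222.6]
[200, 200, 188, 156, 130, 128, 131, 172, 213, 229, 229, 228, 227, 222, 208, 197, 197, 197, 189, 176, 173, 173, 173, 169, 163, 151, 133, 132, 133, 133, 133, 132, 133, 133, 133, 132, 132, 132, 131, 131, 132, 131, 131, 131, 131, 131, 131, 130, 130, 131, 130, 131, 122, 110, 107, 107, 107, 108, 107, 109, 110, 111, 109, 110, 112, 115, 114, 113, 116, 119, 120, 120, 137, 159, 166, 170, 175, 173, 172, 178, 184]
[200, 191, 162, 132, 129, 134, 179, 216, 227, 228, 229, 229, 229, 225, 212, 199, 199, 199, 180, 136, 131, 132, 132, 132, 132, 132, 132, 132, 131, 131, 132, 132, 132, 131, 131, 131, 132, 131, 132, 131, 131, 131, 131, 131, 130, 130, 130, 130, 130, 130, 131, 130, 131, 131, 130, 130, 130, 129, 130, 130, 129, 129, 129, 129, 129, 129, 129, 129, 129, 128, 128, 129, 147, 170, 177, 176, 177, 175, 178, 205, 227]
223 [229, 228, 227, 226, 226, 227, 227, 227, 227, 213, 176, 143, 135, 135, 135, 135, 135, 135, 136, 136, 137, 137, 137, 137, 137, 137, 144, 167, 208, 229, 230
[... 512 characters left out ...]
132, 132, 131, 130, 129, 129, 131, 131, 131, 132, 132, 132, 133, 133, 132, 132, 132, 131, 130, 129, 130, 132, 133, 132, 130, 140, 194, 225, 228, 228]
250 [149, 128, 128, 128, 128, 128, 129, 130, 132, 131, 131, 130, 129, 127, 128, 129, 130, 129, 129, 130, 132, 131, 132, 132, 131, 131, 131, 130, 130, 130, 128, 129, 132, 132, 131, 130, 134, 171, 214, 231]
260 [129, 129, 130, 129, 129, 127, 102, 69, 66, 71, 107, 130, 128, 126, 128, 129, 128, 130, 130, 130, 130, 130, 130, 130, 130, 129, 130, 130, 108, 70, 65, 70, 103, 126, 130, 129, 129, 129, 129, 129]
pocket back [ 4.58 -1.36] [ 1.37 -1.36] collar back [10.12 -1.35] L,R [-12.05 -24.3 ] [-12.11  21.69]
keytop bevel far [ 7.67 -1.46] [ 5.29 -1.46]
```

step_arm(
  moves=[
    {"x": -0.0022,"y": 0,"z": 0,"rx": 0,"ry": 0,"rz": 0,"grip": 0.006},
    {"x": 0,"y": 0,"z": 0,"rx": 0,"ry": 0,"rz": 0,"grip": 0.006},
    {"x": 0,"y": 0,"z": 0,"rx": 0,"ry": 0,"rz": 0,"grip": 0.006},
    {"x": 0,"y": 0,"z": 0,"rx": 0,"ry": 0,"rz": 0,"grip": 0.006},
  ],
)

```text
time_s: 14.35
tcp_pos: [571.8, 12.4, 134.3]
eef_rot: [3.058, 0.718, 0.0]
contact_force: [-0.3, -0.7, -0.9]
opening: 0.098
gripper_force: 49.0
```

```bash
python3 - <<'E'
from h import *
s=snap('wrist');p,T=pose();print(p,env.sense()['contact_force'])
g=cv2.cvtColor(s['pixels'],cv2.COLOR_RGB2GRAY)
print(g[200:235,281].tolist())
pr=lambda x,z,y=-1.2:proj(s,[p+T@np.array([x,y,p[2]-z])])[0].round(1)
print(pr(5,82.5),pr(6,82.5))
for v in range(208,228,3):print(v,g[v,262:302].tolist())
rr=lambda u,v,z:(T[:2,:2].T@(ray(s,u,v,z)-p[:2])).round(2)
for v in range(206,222,2):print(v,rr(281,v,70)[0],rr(281,v,82.5)[0])
E
```

```text
[571.82259157  12.42451834 134.30409629] [-0.21204041 -0.90651278 -0.37798828]
[205, 205, 184, 138, 131, 135, 167, 212, 231, 233, 234, 234, 233, 232, 221, 204, 203, 204, 203, 203, 204, 204, 183, 141, 135, 136, 135, 135, 135, 136, 135, 135, 136, 135, 135]
[281.3 224.6] [281.3 223.1]
208 [151, 135, 132, 130, 131, 136, 146, 162, 185, 206, 212, 213, 223, 231, 231, 231, 231, 231, 231, 231, 231, 231, 231, 231, 231, 226, 222, 214, 206, 196, 172, 151, 141, 136, 131, 131, 134, 151, 175, 193]
211 [159, 189, 209, 223, 231, 232, 232, 232, 231, 232, 233, 234, 234, 234, 234, 234, 233, 233, 234, 234, 234, 234, 234, 234, 234, 234, 234, 234, 233, 233, 234, 235, 235, 234, 230, 221, 202, 171, 146, 133]
214 [234, 233, 232, 230, 231, 231, 231, 231, 231, 224, 219, 220, 221, 221, 221, 221, 221, 221, 221, 221, 221, 221, 221, 221, 221, 221, 221, 219, 220, 228, 233, 234, 234, 233, 234, 235, 233, 232, 231, 226]
217 [233, 232, 231, 231, 231, 231, 231, 232, 231, 215, 198, 203, 203, 204, 204, 204, 204, 204, 204, 204, 204, 205, 204, 205, 205, 205, 204, 197, 201, 223, 234, 235, 234, 234, 234, 234, 233, 231, 231, 230]
220 [233, 233, 232, 231, 231, 231, 231, 232, 231, 215, 198, 203, 204, 204, 204, 203, 203, 204, 203, 204, 204, 205, 205, 205, 205, 205, 205, 197, 202, 223, 234, 235, 234, 233, 234, 234, 232, 232, 231, 230]
223 [233, 233, 232, 230, 231, 231, 231, 232, 231, 215, 177, 146, 140, 139, 138, 138, 139, 139, 139, 141, 141, 142, 141, 141, 141, 140, 150, 174, 202, 224, 233, 234, 233, 233, 235, 234, 232, 232, 231, 230]
226 [232, 233, 232, 230, 230, 231, 232, 225, 201, 164, 139, 135, 134, 135, 135, 135, 134, 135, 134, 135, 137, 138, 137, 137, 135, 135, 138, 161, 172, 191, 219, 231, 233, 234, 235, 234, 232, 231, 230, 230]
206 12.87 16.89
208 11.54 15.63
210 10.2 14.37
212 8.85 13.11
214 7.5 11.84
216 6.14 10.56
218 4.78 9.28
220 3.41 8.0
```

step_arm(
  moves=[
    {"x": -0.0002,"y": 0.0002,"z": 0.005,"rx": 0,"ry": 0,"rz": 0,"grip": 0.006},
    {"x": 0,"y": 0,"z": 0.004,"rx": 0,"ry": 0,"rz": 0,"grip": 0.006},
    {"x": 0,"y": 0,"z": 0.003,"rx": 0,"ry": 0,"rz": 0,"grip": 0.006},
    {"x": 0,"y": 0,"z": 0.002,"rx": 0,"ry": 0,"rz": 0,"grip": 0.006},
    {"x": 0,"y": 0,"z": 0,"rx": 0,"ry": 0,"rz": 0,"grip": 0.006},
    {"x": 0,"y": 0,"z": 0,"rx": 0,"ry": 0,"rz": 0,"grip": 0.006},
  ],
)

```text
time_s: 15.15
tcp_pos: [571.8, 12.1, 120.4]
eef_rot: [3.058, 0.717, 0.0]
contact_force: [0.0, 0.3, -0.6]
opening: 0.099
gripper_force: 49.0
```

step_arm(
  moves=[
    {"x": 0,"y": 0,"z": 0.003,"rx": 0,"ry": 0,"rz": 0,"grip": 0.006},
    {"x": 0,"y": 0,"z": 0.002,"rx": 0,"ry": 0,"rz": 0,"grip": 0.006},
    {"x": 0,"y": 0,"z": 0,"rx": 0,"ry": 0,"rz": 0,"grip": 0.006},
    {"x": 0,"y": 0,"z": 0,"rx": 0,"ry": 0,"rz": 0,"grip": 0.006},
  ],
)

```text
time_s: 15.65
tcp_pos: [571.7, 12.1, 115.3]
eef_rot: [3.058, 0.717, 0.0]
contact_force: [-0.0, -0.6, -1.0]
opening: 0.097
gripper_force: 49.0
```

step_arm(
  moves=[
    {"x": 0,"y": 0,"z": 0.001,"rx": 0,"ry": 0,"rz": 0,"grip": 0.006},
    {"x": 0,"y": 0,"z": 0,"rx": 0,"ry": 0,"rz": 0,"grip": 0.014},
    {"x": 0,"y": 0,"z": 0,"rx": 0,"ry": 0,"rz": 0,"grip": 0.03},
    {"x": 0,"y": 0,"z": 0,"rx": 0,"ry": 0,"rz": 0,"grip": 0.03},
    {"x": 0,"y": 0,"z": -0.02,"rx": 0,"ry": 0,"rz": 0,"grip": 0.03},
    {"x": 0,"y": 0,"z": -0.04,"rx": 0,"ry": 0,"rz": 0,"grip": 0.03},
    {"x": 0,"y": 0,"z": -0.04,"rx": 0,"ry": 0,"rz": 0,"grip": 0.03},
    {"x": 0,"y": 0,"z": 0,"rx": 0,"ry": 0,"rz": 0,"grip": 0.03},
    {"x": 0,"y": 0,"z": 0,"rx": 0,"ry": 0,"rz": 0,"grip": 0.03},
  ],
)

```text
time_s: 16.77
tcp_pos: [571.2, 12.0, 213.9]
eef_rot: [3.058, 0.717, -0.001]
contact_force: [0.1, 0.3, -0.5]
opening: 0.355
gripper_force: 0.0
```

```bash
python3 - <<'E'
from h import *
s=snap('wrist');t=snap('scene');p,T=pose();print(p)
a=cv2.resize(s['pixels'][130:310,210:350],(420,540),interpolation=cv2.INTER_CUBIC);b=cv2.resize(t['pixels'][165:265,258:328],(378,540),interpolation=cv2.INTER_CUBIC)
cv2.imwrite('pics/c9.png',cv2.cvtColor(np.hstack([a,b]),cv2.COLOR_RGB2BGR))
E
```

```text
[570.79755616  11.94082445 213.1561332 ]
```

View pics/c9.png

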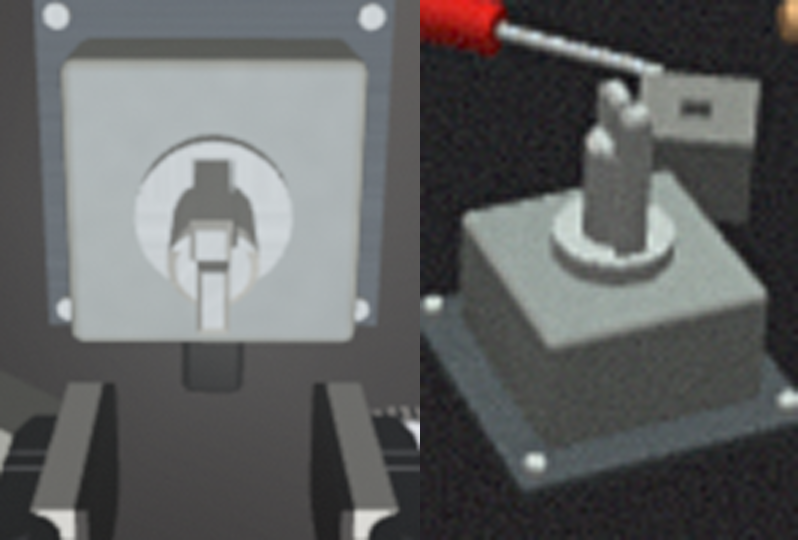

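The key stands in the slot at (212,240) in the left crop. I'll press it with shut fingers to confirm that it is home.

step_arm(
  moves=[
    {"x": 0.006,"y": -0.0005,"z": 0,"rx": 0,"ry": 0,"rz": 0,"grip": 0},
    {"x": 0,"y": 0,"z": 0.04,"rx": 0,"ry": 0,"rz": 0,"grip": 0},
    {"x": 0,"y": 0,"z": 0.03,"rx": 0,"ry": 0,"rz": 0,"grip": 0},
    {"x": 0,"y": 0,"z": 0.007,"rx": 0,"ry": 0,"rz": 0,"grip": 0},
    {"x": 0,"y": 0,"z": 0,"rx": 0,"ry": 0,"rz": 0,"grip": 0},
    {"x": 0,"y": 0,"z": 0.003,"rx": 0,"ry": 0,"rz": 0,"grip": 0},
    {"x": 0,"y": 0,"z": 0.002,"rx": 0,"ry": 0,"rz": 0,"grip": 0},
    {"x": 0,"y": 0,"z": 0.001,"rx": 0,"ry": 0,"rz": 0,"grip": 0},
    {"x": 0,"y": 0,"z": 0,"rx": 0,"ry": 0,"rz": 0,"grip": 0},
  ],
  squeeze=30,
)

```text
time_s: 18.0
tcp_pos: [576.9, 15.2, 131.5]
eef_rot: [3.058, 0.717, 0.0]
contact_force: [-0.5, 0.6, -0.1]
opening: -0.003
gripper_force: 0.0
```

step_arm(
  moves=[
    {"x": 0,"y": 0,"z": 0.001,"rx": 0,"ry": 0,"rz": 0,"grip": 0},
    {"x": 0,"y": 0,"z": 0.001,"rx": 0,"ry": 0,"rz": 0,"grip": 0},
    {"x": 0,"y": 0,"z": 0.001,"rx": 0,"ry": 0,"rz": 0,"grip": 0},
    {"x": 0,"y": 0,"z": 0,"rx": 0,"ry": 0,"rz": 0,"grip": 0},
  ],
)

```text
time_s: 18.5
tcp_pos: [578.7, 15.6, 129.9]
eef_rot: [3.058, 0.717, 0.007]
contact_force: [-1.1, 0.4, 9.8]
opening: 0.004
gripper_force: 4.7
```

Contact came at 130 mm, so the key is fully home. On to pulley B.

step_arm(
  moves=[
    {"x": 0,"y": 0,"z": -0.03,"rx": 0,"ry": 0,"rz": 0,"grip": 0},
    {"x": 0,"y": 0,"z": -0.04,"rx": 0,"ry": 0,"rz": 0,"grip": 0.085},
    {"x": -0.039,"y": 0.017,"z": 0,"rx": 0,"ry": 0,"rz": 0,"grip": 0.085},
    {"x": -0.039,"y": 0.017,"z": 0,"rx": 0,"ry": 0,"rz": 0,"grip": 0.085},
    {"x": -0.038,"y": 0.016,"z": 0,"rx": 0,"ry": 0,"rz": 0,"grip": 0.085},
    {"x": -0.038,"y": 0.016,"z": 0,"rx": 0,"ry": 0,"rz": 0,"grip": 0.085},
    {"x": -0.039,"y": 0.017,"z": 0.02,"rx": 0,"ry": 0,"rz": 0,"grip": 0.085},
    {"x": 0,"y": 0,"z": 0.04,"rx": 0,"ry": 0,"rz": 0,"grip": 0.085},
    {"x": 0,"y": 0,"z": 0.015,"rx": 0,"ry": 0,"rz": 0,"grip": 0.085},
    {"x": 0,"y": 0,"z": 0,"rx": 0,"ry": 0,"rz": 0,"grip": 0.085},
    {"x": 0,"y": 0,"z": 0,"rx": 0,"ry": 0,"rz": 0,"grip": 0.085},
  ],
)

```text
time_s: 19.88
tcp_pos: [441.4, -144.9, 123.8]
eef_rot: [3.058, 0.718, 0.002]
contact_force: [0.3, 0.0, -1.1]
opening: 0.997
gripper_force: 0.0
```

```bash
cat >> h.py <<'E'
def pulley(s,p,T,guess=None,z=14,thr=165):
    """silver pulley: centre and keyway angle in tool frame from its top face"""
    g=cv2.cvtColor(s['pixels'],cv2.COLOR_RGB2GRAY)
    hsv=cv2.cvtColor(s['pixels'],cv2.COLOR_RGB2HSV)
    for a,c,m in blobs(s,(g>thr)&(hsv[...,1]<60),800):
        cs,_=cv2.findContours(m.astype(np.uint8),cv2.RETR_CCOMP,cv2.CHAIN_APPROX_NONE)
        cs=sorted(cs,key=cv2.contourArea)[::-1]
        if len(cs)<2 or cv2.contourArea(cs[1])<.05*cv2.contourArea(cs[0]):continue
        f=lambda k:np.array([T[:2,:2].T@(ray(s,*q,z)-p[:2]) for q in k[:,0]])
        h=f(cv2.convexHull(cs[0]));o=cv2.minEnclosingCircle(h.astype(np.float32))
        b=f(cs[1]);e=cv2.fitEllipse(h.astype(np.float32))
        th=np.radians(np.arange(0,360,.5));bs=[]
        from matplotlib.path import Path
    return
E
python3 - <<'E'
from h import *
s=snap('wrist','w10.png');p,T=pose();print(p,np.degrees(np.arctan2(T[1,0],T[0,0])))
print(proj(s,[[441,-144.5,14]]))
E
```

```text
[ 441.54022588 -144.95149549  124.01656638] 26.41485066145639
[[281.96679024 204.22111734]]
```

View pics/w10.png

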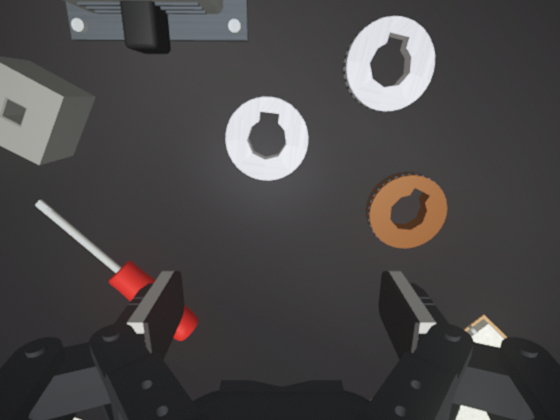

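Pulley B has been knocked: it is now at (267,139) instead of about (282,204), keyway up; pulley A is at (390,64).

```bash
python3 - <<'E'
t=open('h.py').read();i=t.index('def pulley(')
open('h.py','w').write(t[:i]+'''def pulleys(s,p,T,z=14,thr=190):
    """silver pulleys: fitted top-face circle (tool frame), keyway angle (deg, world)"""
    g=cv2.cvtColor(s['pixels'],cv2.COLOR_RGB2GRAY);sat=cv2.cvtColor(s['pixels'],cv2.COLOR_RGB2HSV)[...,1];out=[]
    for a,c,m in blobs(s,(g>thr)&(sat<50),800):
        cs,h=cv2.findContours(m.astype(np.uint8),cv2.RETR_CCOMP,cv2.CHAIN_APPROX_NONE)
        cs=sorted(cs,key=cv2.contourArea)[::-1]
        if len(cs)<2 or cv2.contourArea(cs[1])<.05*cv2.contourArea(cs[0]):continue
        f=lambda k:np.array([T[:2,:2].T@(ray(s,*q,z)-p[:2]) for q in k[:,0]])
        e=cv2.fitEllipse(f(cv2.convexHull(cs[0])).astype(np.float32));o=np.array(e[0]);b=f(cs[1])-o
        r=np.hypot(*b.T);k=b[r>16.5].mean(0)
        kw=T[:2,:2]@k
        out.append(dict(c=o.round(2),ax=np.round(e[1],1),rmax=r.max().round(1),n=int((r>16.5).sum()),bore=b[r<16].mean(0).round(1),kt=np.degrees(np.arctan2(k[1],k[0])).round(1),kw=np.degrees(np.arctan2(kw[1],kw[0])).round(1),w=(p[:2]+T[:2,:2]@o).round(1)))
    return out
''')
E
python3 - <<'E'
from h import *
s=snap('wrist');p,T=pose();print(p)
for d in pulleys(s,p,T):print(d)
E
```

```text
[ 441.57622281 -144.97578104  124.08517023]
{'c': array([99.33, 73.28]), 'ax': array([59.6, 59.8]), 'rmax': np.float64(20.9), 'n': 35, 'bore': array([-1.6, -0.5]), 'kt': np.float64(12.4), 'kw': np.float64(14.0), 'w': array([ 563.1, -166.4])}
{'c': array([ 49.03, -11.97]), 'ax': array([59.7, 59.8]), 'rmax': np.float64(20.7), 'n': 31, 'bore': array([-2. , -0.2]), 'kt': np.float64(6.4), 'kw': np.float64(20.0), 'w': array([ 480.2, -112.4])}
```

step_arm(
  moves=[
    {"x": 0.0486,"y": -0.0107,"z": 0,"rx": 0,"ry": 0,"rz": 0,"grip": 0.085},
    {"x": 0,"y": 0,"z": 0.02,"rx": 0,"ry": 0,"rz": 0.112,"grip": 0.085},
    {"x": 0,"y": 0,"z": 0,"rx": 0,"ry": 0,"rz": 0,"grip": 0.085},
    {"x": 0,"y": 0,"z": 0,"rx": 0,"ry": 0,"rz": 0,"grip": 0.085},
    {"x": 0,"y": 0,"z": 0,"rx": 0,"ry": 0,"rz": 0,"grip": 0.085},
  ],
)

```text
time_s: 20.6
tcp_pos: [479.6, -114.3, 104.0]
eef_rot: [3.093, 0.545, 0.001]
contact_force: [0.9, -0.1, 0.2]
opening: 0.997
gripper_force: 0.0
```

```bash
python3 - <<'E'
from h import *
s=snap('wrist');p,T=pose();print(p,np.degrees(np.arctan2(T[1,0],T[0,0])))
for d in pulleys(s,p,T):print(d)
E
```

```text
[ 479.66970501 -114.27134351  103.92289117] 19.974836436104333
{'c': array([60.65, 77.44]), 'ax': array([59.8, 59.9]), 'rmax': np.float64(20.9), 'n': 36, 'bore': array([-1.8, -0.2]), 'kt': np.float64(6.7), 'kw': np.float64(13.3), 'w': array([ 563.1, -166.3])}
{'c': array([ 1.09, -1.63]), 'ax': array([59.8, 59.9]), 'rmax': np.float64(20.6), 'n': 32, 'bore': array([-2.4,  0. ]), 'kt': np.float64(0.1), 'kw': np.float64(19.9), 'w': array([ 480.1, -112.4])}
```

step_arm(
  moves=[
    {"x": 0.0004,"y": -0.0002,"z": 0.04,"rx": 0,"ry": 0,"rz": 0,"grip": 0.085},
    {"x": 0,"y": 0,"z": 0.04,"rx": 0,"ry": 0,"rz": 0,"grip": 0.085},
    {"x": 0,"y": 0,"z": 0.025,"rx": 0,"ry": 0,"rz": 0,"grip": 0.085},
    {"x": 0,"y": 0,"z": 0,"rx": 0,"ry": 0,"rz": 0,"grip": 0.085},
    {"x": 0,"y": 0,"z": 0,"rx": 0,"ry": 0,"rz": 0,"grip": 0.055},
    {"x": 0,"y": 0,"z": 0,"rx": 0,"ry": 0,"rz": 0,"grip": 0.055},
    {"x": 0,"y": 0,"z": 0,"rx": 0,"ry": 0,"rz": 0,"grip": 0.055},
    {"x": 0,"y": 0,"z": 0,"rx": 0,"ry": 0,"rz": 0,"grip": 0.055},
  ],
  squeeze=50,
)

```text
time_s: 21.65
tcp_pos: [480.7, -113.7, 0.1]
eef_rot: [3.093, 0.545, 0.004]
contact_force: [-0.6, -0.8, 5.8]
opening: 0.675
gripper_force: 52.6
```

step_arm(
  moves=[
    {"x": 0,"y": 0,"z": -0.03,"rx": 0,"ry": 0,"rz": 0,"grip": 0.055},
    {"x": 0,"y": 0,"z": -0.05,"rx": 0,"ry": 0,"rz": 0,"grip": 0.055},
    {"x": 0,"y": 0,"z": -0.05,"rx": 0,"ry": 0,"rz": 0,"grip": 0.055},
    {"x": 0,"y": 0,"z": -0.035,"rx": 0,"ry": 0,"rz": 0,"grip": 0.055},
    {"x": 0.03,"y": -0.022,"z": 0,"rx": 0,"ry": 0,"rz": 0,"grip": 0.055},
    {"x": 0.03,"y": -0.022,"z": 0,"rx": 0,"ry": 0,"rz": 0,"grip": 0.055},
    {"x": 0.029,"y": -0.021,"z": 0,"rx": 0,"ry": 0,"rz": 0,"grip": 0.055},
    {"x": 0.029,"y": -0.021,"z": 0,"rx": 0,"ry": 0,"rz": 0,"grip": 0.055},
    {"x": 0,"y": 0,"z": 0,"rx": 0,"ry": 0,"rz": -0.11,"grip": 0.055},
    {"x": 0,"y": 0,"z": 0,"rx": 0,"ry": 0,"rz": 0,"grip": 0.055},
    {"x": 0,"y": 0,"z": 0,"rx": 0,"ry": 0,"rz": 0,"grip": 0.055},
    {"x": 0,"y": 0,"z": 0,"rx": 0,"ry": 0,"rz": 0,"grip": 0.055},
  ],
)

```text
time_s: 23.15
tcp_pos: [561.2, 7.0, 163.6]
eef_rot: [3.06, 0.711, -0.0]
contact_force: [-0.1, -0.6, 0.1]
opening: 0.674
gripper_force: 54.3
```

```bash
python3 - <<'E'
from h import *
s=snap('wrist','w11.png');e=env.sense();p,T=pose();print(p,np.degrees(np.arctan2(T[1,0],T[0,0])),e['opening'],T[:,2].round(4))
for d in pulleys(s,p,T,z=p[2]+14):print(d)
g=cv2.cvtColor(s['pixels'],cv2.COLOR_RGB2GRAY)
q=proj(s,[p+T@[0,-1.4,-14],p+T@[20,-1.4,-14],p+T@[0,20,-14]]);print(q)
q=proj(s,[[562.1,7.4,130],[562.1+.897*11.75,7.4+.442*11.75,130]]);print(q)
E
```

```text
[561.30081591   7.14806095 163.50461677] 26.19890278545063 0.672423915506493 [ 1.e-04 -4.e-04 -1.e+00]
{'c': array([-0.08, -1.36]), 'ax': array([59.1, 59.7]), 'rmax': np.float64(20.9), 'n': 58, 'bore': array([-2.2, -0.1]), 'kt': np.float64(-0.6), 'kw': np.float64(26.8), 'w': array([560.6,   8.3])}
{'c': array([11.33, 68.12]), 'ax': array([25.9, 26.1]), 'rmax': np.float64(9.3), 'n': 0, 'bore': array([1.3, 0.3]), 'kt': np.float64(nan), 'kw': np.float64(nan), 'w': array([601.5, -49. ])}
[[280.9100839  290.02693098]
 [280.84656824 247.38069127]
 [330.78827127 289.95213997]]
[[283.563967   243.00539508]
 [283.57489252 223.36450293]]h.py:33: RuntimeWarning: Mean of empty slice.
  r=np.hypot(*b.T);k=b[r>16.5].mean(0)
  ret = um.true_divide(
```

step_arm(
  moves=[
    {"x": 0.0012,"y": -0.0001,"z": 0,"rx": 0,"ry": 0,"rz": 0,"grip": 0.055},
    {"x": 0,"y": 0,"z": 0.012,"rx": 0,"ry": 0,"rz": 0,"grip": 0.055},
    {"x": 0,"y": 0,"z": 0.015,"rx": 0,"ry": 0,"rz": 0,"grip": 0.055},
    {"x": 0,"y": 0,"z": 0.008,"rx": 0,"ry": 0,"rz": 0,"grip": 0.055},
    {"x": 0,"y": 0,"z": 0.005,"rx": 0,"ry": 0,"rz": 0,"grip": 0.055},
    {"x": 0,"y": 0,"z": 0,"rx": 0,"ry": 0,"rz": 0,"grip": 0.055},
    {"x": 0,"y": 0,"z": 0,"rx": 0,"ry": 0,"rz": 0,"grip": 0.055},
  ],
)

```text
time_s: 24.08
tcp_pos: [562.8, 8.4, 123.6]
eef_rot: [3.059, 0.714, 0.001]
contact_force: [-0.6, 0.7, -1.3]
opening: 0.674
gripper_force: 54.3
```

step_arm(
  moves=[
    {"x": -0.0006,"y": 0,"z": 0.007,"rx": 0,"ry": 0,"rz": 0,"grip": 0.055},
    {"x": 0,"y": 0,"z": 0.006,"rx": 0,"ry": 0,"rz": 0,"grip": 0.055},
    {"x": 0,"y": 0,"z": 0.008,"rx": 0,"ry": 0,"rz": 0,"grip": 0.055},
    {"x": 0,"y": 0,"z": 0.008,"rx": 0,"ry": 0,"rz": 0,"grip": 0.055},
    {"x": 0,"y": 0,"z": 0,"rx": 0,"ry": 0,"rz": 0,"grip": 0.055},
    {"x": 0,"y": 0,"z": 0,"rx": 0,"ry": 0,"rz": 0,"grip": 0.055},
  ],
)

```text
time_s: 24.82
tcp_pos: [562.1, 8.1, 94.3]
eef_rot: [3.059, 0.714, 0.0]
contact_force: [0.2, 0.2, -0.3]
opening: 0.678
gripper_force: 54.3
```

step_arm(
  moves=[
    {"x": 0,"y": 0,"z": 0.01,"rx": 0,"ry": 0,"rz": 0,"grip": 0.055},
    {"x": 0,"y": 0,"z": 0.009,"rx": 0,"ry": 0,"rz": 0,"grip": 0.055},
    {"x": 0,"y": 0,"z": 0.003,"rx": 0,"ry": 0,"rz": 0,"grip": 0.055},
    {"x": 0,"y": 0,"z": 0,"rx": 0,"ry": 0,"rz": 0,"grip": 0.055},
    {"x": 0,"y": 0,"z": 0.002,"rx": 0,"ry": 0,"rz": 0,"grip": 0.055},
    {"x": 0,"y": 0,"z": 0,"rx": 0,"ry": 0,"rz": 0,"grip": 0.055},
  ],
)

```text
time_s: 25.58
tcp_pos: [562.0, 8.1, 70.4]
eef_rot: [3.059, 0.714, 0.0]
contact_force: [-0.7, 0.3, -0.9]
opening: 0.678
gripper_force: 54.3
```

step_arm(
  moves=[
    {"x": 0,"y": 0,"z": 0,"rx": 0,"ry": 0,"rz": 0,"grip": 0.085},
    {"x": 0,"y": 0,"z": 0,"rx": 0,"ry": 0,"rz": 0,"grip": 0.085},
    {"x": 0,"y": 0,"z": 0,"rx": 0,"ry": 0,"rz": 0,"grip": 0.085},
    {"x": 0,"y": 0,"z": -0.02,"rx": 0,"ry": 0,"rz": 0,"grip": 0.085},
    {"x": 0,"y": 0,"z": -0.04,"rx": 0,"ry": 0,"rz": 0,"grip": 0.085},
    {"x": 0,"y": 0,"z": -0.04,"rx": 0,"ry": 0,"rz": 0,"grip": 0.085},
    {"x": -0.019,"y": 0.039,"z": 0,"rx": 0,"ry": 0,"rz": 0,"grip": 0.085},
    {"x": -0.019,"y": 0.039,"z": 0,"rx": 0,"ry": 0,"rz": 0,"grip": 0.085},
    {"x": -0.019,"y": 0.039,"z": 0.02,"rx": 0,"ry": 0,"rz": 0,"grip": 0.085},
    {"x": -0.02,"y": 0.04,"z": 0.02,"rx": 0,"ry": 0,"rz": 0,"grip": 0.085},
    {"x": 0,"y": 0,"z": 0.02,"rx": 0,"ry": 0,"rz": 0.11,"grip": 0.085},
    {"x": 0,"y": 0,"z": 0.006,"rx": 0,"ry": 0,"rz": 0.11,"grip": 0.085},
    {"x": 0,"y": 0,"z": 0,"rx": 0,"ry": 0,"rz": 0,"grip": 0.085},
    {"x": 0,"y": 0,"z": 0,"rx": 0,"ry": 0,"rz": 0,"grip": 0.085},
  ],
)

```text
time_s: 27.32
tcp_pos: [562.8, -166.7, 104.7]
eef_rot: [3.119, 0.378, 0.001]
contact_force: [0.1, 0.1, -0.4]
opening: 0.996
gripper_force: 0.0
```

```bash
python3 - <<'E' 2>/dev/null
from h import *
s=snap('wrist','w12.png');p,T=pose();print(p,np.degrees(np.arctan2(T[1,0],T[0,0])))
for d in pulleys(s,p,T):print(d)
s=snap('top');print('p on shaft');
for d in pulleys(s,np.zeros(3),np.eye(3)):print(d['w'],d['ax'],d['kw'])
for d in pulleys(s,np.zeros(3),np.eye(3),z=84):print(d['w'],d['ax'],d['kw'])
E
```

```text
[ 562.85303043 -166.69186656  104.81121808] 13.781712981703619
{'c': array([ 0.53, -0.3 ]), 'ax': array([60.4, 60.4]), 'rmax': np.float64(20.7), 'n': 30, 'bore': array([-2. ,  0.1]), 'kt': np.float64(-0.1), 'kw': np.float64(13.9), 'w': array([ 563.3, -166.3])}
p on shaft
```

step_arm(
  moves=[
    {"x": 0,"y": 0.001,"z": 0.04,"rx": 0,"ry": 0,"rz": 0,"grip": 0.085},
    {"x": 0,"y": 0,"z": 0.04,"rx": 0,"ry": 0,"rz": 0,"grip": 0.085},
    {"x": 0,"y": 0,"z": 0.025,"rx": 0,"ry": 0,"rz": 0,"grip": 0.085},
    {"x": 0,"y": 0,"z": 0,"rx": 0,"ry": 0,"rz": 0,"grip": 0.085},
    {"x": 0,"y": 0,"z": 0,"rx": 0,"ry": 0,"rz": 0,"grip": 0.055},
    {"x": 0,"y": 0,"z": 0,"rx": 0,"ry": 0,"rz": 0,"grip": 0.055},
    {"x": 0,"y": 0,"z": 0,"rx": 0,"ry": 0,"rz": 0,"grip": 0.055},
    {"x": 0,"y": 0,"z": 0,"rx": 0,"ry": 0,"rz": 0,"grip": 0.055},
  ],
)

```text
time_s: 28.42
tcp_pos: [563.8, -168.0, 1.4]
eef_rot: [3.118, 0.374, 0.004]
contact_force: [-0.9, -0.6, 6.4]
opening: 0.672
gripper_force: 53.1
```

step_arm(
  moves=[
    {"x": 0,"y": 0,"z": -0.03,"rx": 0,"ry": 0,"rz": 0,"grip": 0.055},
    {"x": 0,"y": 0,"z": -0.05,"rx": 0,"ry": 0,"rz": 0,"grip": 0.055},
    {"x": 0,"y": 0,"z": -0.05,"rx": 0,"ry": 0,"rz": 0,"grip": 0.055},
    {"x": 0,"y": 0,"z": -0.033,"rx": 0,"ry": 0,"rz": 0,"grip": 0.055},
    {"x": 0.01,"y": -0.043,"z": 0,"rx": 0,"ry": 0,"rz": 0,"grip": 0.055},
    {"x": 0.01,"y": -0.043,"z": 0,"rx": 0,"ry": 0,"rz": 0,"grip": 0.055},
    {"x": 0.01,"y": -0.043,"z": 0,"rx": 0,"ry": 0,"rz": 0,"grip": 0.055},
    {"x": 0.01,"y": -0.042,"z": 0,"rx": 0,"ry": 0,"rz": 0,"grip": 0.055},
    {"x": 0,"y": 0,"z": 0,"rx": 0,"ry": 0,"rz": -0.11,"grip": 0.055},
    {"x": 0,"y": 0,"z": 0,"rx": 0,"ry": 0,"rz": -0.109,"grip": 0.055},
    {"x": 0,"y": 0,"z": 0,"rx": 0,"ry": 0,"rz": 0,"grip": 0.055},
    {"x": 0,"y": 0,"z": 0,"rx": 0,"ry": 0,"rz": 0,"grip": 0.055},
    {"x": 0,"y": 0,"z": 0,"rx": 0,"ry": 0,"rz": 0,"grip": 0.055},
  ],
)

```text
time_s: 30.05
tcp_pos: [561.2, 7.7, 162.5]
eef_rot: [3.06, 0.711, 0.001]
contact_force: [0.3, 0.7, -0.3]
opening: 0.671
gripper_force: 54.1
```

```bash
python3 - <<'E' 2>/dev/null
from h import *
s=snap('wrist','w13.png');e=env.sense();p,T=pose();print(p,np.degrees(np.arctan2(T[1,0],T[0,0])),e['opening'],T[:,2].round(4))
for d in pulleys(s,p,T,z=p[2]+12.7):print(d)
E
```

```text
[561.13559401   7.72964005 162.43005009] 26.17508763393417 0.6736750536618672 [ 2.e-04 -2.e-04 -1.e+00]
{'c': array([ 0.08, -1.42]), 'ax': array([59.4, 59.7]), 'rmax': np.float64(20.8), 'n': 76, 'bore': array([-1.4, -0. ]), 'kt': np.float64(-0.2), 'kw': np.float64(26.4), 'w': array([560.6,   9. ])}
```

step_arm(
  moves=[
    {"x": 0.0006,"y": 0.0002,"z": 0,"rx": 0,"ry": 0,"rz": 0,"grip": 0.055},
    {"x": 0,"y": 0,"z": 0.012,"rx": 0,"ry": 0,"rz": 0,"grip": 0.055},
    {"x": 0,"y": 0,"z": 0.015,"rx": 0,"ry": 0,"rz": 0,"grip": 0.055},
    {"x": 0,"y": 0,"z": 0.008,"rx": 0,"ry": 0,"rz": 0,"grip": 0.055},
    {"x": 0,"y": 0,"z": 0.004,"rx": 0,"ry": 0,"rz": 0,"grip": 0.055},
    {"x": 0,"y": 0,"z": 0,"rx": 0,"ry": 0,"rz": 0,"grip": 0.055},
    {"x": 0,"y": 0,"z": 0,"rx": 0,"ry": 0,"rz": 0,"grip": 0.055},
  ],
)

```text
time_s: 30.98
tcp_pos: [562.0, 7.9, 123.6]
eef_rot: [3.059, 0.713, 0.001]
contact_force: [0.4, 0.9, -0.7]
opening: 0.674
gripper_force: 54.1
```

step_arm(
  moves=[
    {"x": 0,"y": 0,"z": 0.006,"rx": 0,"ry": 0,"rz": 0,"grip": 0.055},
    {"x": 0,"y": 0,"z": 0.006,"rx": 0,"ry": 0,"rz": 0,"grip": 0.055},
    {"x": 0,"y": 0,"z": 0.008,"rx": 0,"ry": 0,"rz": 0,"grip": 0.055},
    {"x": 0,"y": 0,"z": 0.008,"rx": 0,"ry": 0,"rz": 0,"grip": 0.055},
    {"x": 0,"y": 0,"z": 0.006,"rx": 0,"ry": 0,"rz": 0,"grip": 0.055},
    {"x": 0,"y": 0,"z": 0,"rx": 0,"ry": 0,"rz": 0,"grip": 0.055},
    {"x": 0,"y": 0,"z": 0.003,"rx": 0,"ry": 0,"rz": 0,"grip": 0.055},
    {"x": 0,"y": 0,"z": 0,"rx": 0,"ry": 0,"rz": 0,"grip": 0.055},
  ],
)

```text
time_s: 31.98
tcp_pos: [561.8, 7.9, 86.3]
eef_rot: [3.06, 0.713, 0.0]
contact_force: [-0.2, 0.6, -0.2]
opening: 0.671
gripper_force: 54.1
```

step_arm(
  moves=[
    {"x": 0,"y": 0,"z": 0.001,"rx": 0,"ry": 0,"rz": 0,"grip": 0.055},
    {"x": 0,"y": 0,"z": 0,"rx": 0,"ry": 0,"rz": 0,"grip": 0.085},
    {"x": 0,"y": 0,"z": 0,"rx": 0,"ry": 0,"rz": 0,"grip": 0.085},
    {"x": 0,"y": 0,"z": 0,"rx": 0,"ry": 0,"rz": 0,"grip": 0.085},
    {"x": 0,"y": 0,"z": -0.02,"rx": 0,"ry": 0,"rz": 0,"grip": 0.085},
    {"x": 0,"y": 0,"z": -0.04,"rx": 0,"ry": 0,"rz": 0,"grip": 0.085},
    {"x": 0,"y": 0,"z": -0.05,"rx": 0,"ry": 0,"rz": 0,"grip": 0.085},
    {"x": 0,"y": 0,"z": 0,"rx": 0,"ry": 0,"rz": 0,"grip": 0.085},
    {"x": 0,"y": 0,"z": 0,"rx": 0,"ry": 0,"rz": 0,"grip": 0.085},
  ],
)

```text
time_s: 33.1
tcp_pos: [561.3, 7.8, 195.1]
eef_rot: [3.059, 0.713, -0.001]
contact_force: [0.6, 0.7, 0.4]
opening: 0.998
gripper_force: 0.0
```

```bash
python3 - <<'E' 2>/dev/null
from h import *
s=snap('wrist','w14.png');p,T=pose();print(p)
for z in(84,98):
  for d in pulleys(s,p,T,z=z):print(z,d['c'],d['ax'],d['kw'],d['w'])
E
```

```text
[560.88749147   7.73353597 194.44554461]
84 [-3.65 -1.17] [63.2 63.9] -146.4 [557.1   7.2]
98 [ 0.96 -1.18] [59.7 60.3] -147.7 [561.2   9.2]
```

step_arm(
  moves=[
    {"x": -0.008,"y": -0.05,"z": 0,"rx": 0,"ry": 0,"rz": 0,"grip": 0},
    {"x": -0.008,"y": -0.05,"z": 0,"rx": 0,"ry": 0,"rz": 0,"grip": 0},
    {"x": -0.008,"y": -0.05,"z": 0,"rx": 0,"ry": 0,"rz": 0,"grip": 0},
    {"x": -0.008,"y": -0.051,"z": 0,"rx": 0,"ry": 0,"rz": 0,"grip": 0},
    {"x": -0.008,"y": -0.051,"z": 0,"rx": 0,"ry": 0,"rz": 0,"grip": 0},
    {"x": -0.008,"y": -0.051,"z": 0,"rx": 0,"ry": 0,"rz": 0,"grip": 0},
    {"x": 0,"y": 0,"z": 0,"rx": 0,"ry": 0,"rz": 0.133,"grip": 0},
    {"x": 0,"y": 0,"z": 0,"rx": 0,"ry": 0,"rz": 0.133,"grip": 0},
    {"x": 0,"y": 0,"z": 0,"rx": 0,"ry": 0,"rz": 0.133,"grip": 0},
    {"x": 0,"y": 0,"z": 0,"rx": 0,"ry": 0,"rz": 0,"grip": 0},
    {"x": 0,"y": 0,"z": 0,"rx": 0,"ry": 0,"rz": 0,"grip": 0},
  ],
)

```text
time_s: 34.52
tcp_pos: [384.4, 258.2, 194.7]
eef_rot: [3.139, 0.096, -0.002]
contact_force: [0.5, -0.2, 0.6]
opening: -0.003
gripper_force: 0.0
```

```bash
python3 - <<'E' 2>/dev/null
from h import *
w=snap('wrist','w15.png');t=snap('scene','s15.png');p,T=pose();print(p,np.degrees(np.arctan2(T[1,0],T[0,0])))
tp=snap('top','t15.png')
a=cv2.imread('pics/w15.png')[:,:];b=cv2.imread('pics/s15.png')[155:275,245:335];c=cv2.imread('pics/w14.png')[130:400,140:420];d=cv2.imread('pics/t15.png')[120:300,80:360]
f=lambda i,w,h:cv2.resize(i,(w,h),interpolation=cv2.INTER_CUBIC)
cv2.imwrite('pics/c15.png',np.vstack([np.hstack([f(a,400,300),f(b,400,300) if 0 else f(b,225,300),np.zeros((300,175,3),np.uint8)]),np.hstack([f(c,311,300),f(d,467,300),np.zeros((300,22,3),np.uint8)])]))
E
```

```text
[384.59108916 258.34438545 194.93606499] 3.4443853990502737
```

View pics/c15.png

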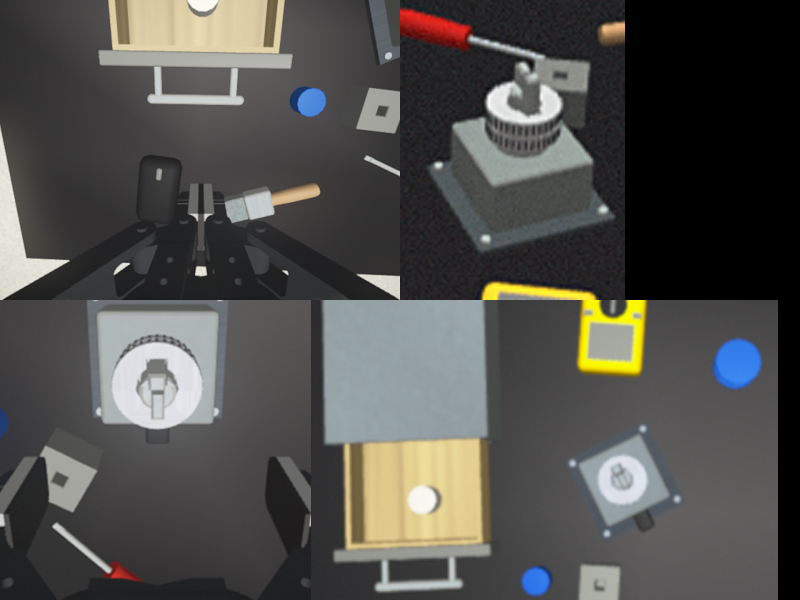

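Both pulleys are stacked flat, with the key and tang standing through at (157,395); the top face fits 60 mm at z=98. The cap is in the drawer at (423,499). Now the handle position.

```bash
python3 - <<'E' 2>/dev/null
from h import *
w=snap('wrist');p,T=pose();print(p)
for u,v in((207,139),(341,139),(274,139),(225,253),(344,304)):print((T[:2,:2].T@(ray(w,u,v,57 if v<200 else 20)-p[:2])).round(1))
E
```

```text
[384.73358165 258.39054259 195.13461531]
[ 45.6 -61.2]
[45.5 47.3]
[45.5 -6.9]
[-73.6 -58.4]
[-134.    66.3]
```

step_arm(
  moves=[
    {"x": 0,"y": -0.0055,"z": 0.04,"rx": 0,"ry": 0,"rz": 0,"grip": 0},
    {"x": 0,"y": 0,"z": 0.05,"rx": 0,"ry": 0,"rz": 0,"grip": 0},
    {"x": 0,"y": 0,"z": 0.04,"rx": 0,"ry": 0,"rz": 0,"grip": 0},
    {"x": 0,"y": 0,"z": 0.023,"rx": 0,"ry": 0,"rz": 0,"grip": 0},
    {"x": 0.012,"y": 0,"z": 0,"rx": 0,"ry": 0,"rz": 0,"grip": 0},
    {"x": 0.012,"y": 0,"z": 0,"rx": 0,"ry": 0,"rz": 0,"grip": 0},
    {"x": 0.008,"y": 0,"z": 0,"rx": 0,"ry": 0,"rz": 0,"grip": 0},
    {"x": 0.008,"y": 0,"z": 0,"rx": 0,"ry": 0,"rz": 0,"grip": 0},
    {"x": 0.01,"y": 0,"z": 0,"rx": 0,"ry": 0,"rz": 0,"grip": 0},
    {"x": 0.012,"y": 0,"z": 0,"rx": 0,"ry": 0,"rz": 0,"grip": 0},
    {"x": 0.012,"y": 0,"z": 0,"rx": 0,"ry": 0,"rz": 0,"grip": 0},
    {"x": 0.012,"y": 0,"z": 0,"rx": 0,"ry": 0,"rz": 0,"grip": 0},
    {"x": 0.012,"y": 0,"z": 0,"rx": 0,"ry": 0,"rz": 0,"grip": 0},
    {"x": 0.012,"y": 0,"z": 0,"rx": 0,"ry": 0,"rz": 0,"grip": 0},
    {"x": 0,"y": 0,"z": 0,"rx": 0,"ry": 0,"rz": 0,"grip": 0},
  ],
)

```text
time_s: 36.6
tcp_pos: [496.2, 270.8, 42.4]
eef_rot: [-3.139, -0.091, -0.004]
contact_force: [0.2, 0.0, -0.0]
opening: -0.001
gripper_force: 0.0
```

```bash
python3 - <<'E' 2>/dev/null
from h import *
e=env.sense();print(e['tcp_pos'],e['contact_force'])
w=snap('wrist');p,T=pose();t=snap('top')
g=cv2.cvtColor(t['pixels'],cv2.COLOR_RGB2GRAY)
for y in(230,215):
  a=proj(t,[[600,y,85]])[0];c=int(a[0]);print(c,a,g[195:285,c].tolist())
E
```

```text
[496.23803591 270.84360959  42.363183  ] [ 0.16889857  0.03441912 -0.04835874]
159 [159.15070568 209.3954878 ] [155, 154, 155, 154, 155, 155, 153, 148, 157, 187, 205, 208, 209, 209, 208, 209, 209, 209, 209, 208, 209, 208, 208, 208, 208, 208, 208, 208, 205, 200, 182, 160, 155, 157, 157, 158, 150, 124, 80, 60, 59, 60, 60, 60, 60, 60, 60, 59, 60, 60, 69, 101, 151, 188, 199, 192, 159, 103, 73, 75, 80, 92, 129, 165, 177, 179, 174, 152, 111, 85, 79, 72, 62, 58, 59, 59, 59, 58, 58, 58, 58, 58, 58, 59, 57, 56, 58, 58, 58, 58]
166 [166.41410075 209.40513766] [155, 156, 156, 155, 154, 153, 152, 148, 169, 200, 208, 208, 208, 208, 208, 208, 207, 207, 206, 207, 206, 206, 205, 206, 205, 204, 204, 206, 202, 183, 156, 153, 156, 158, 158, 157, 140, 103, 74, 68, 70, 70, 70, 73, 75, 75, 76, 79, 79, 81, 91, 130, 172, 196, 200, 188, 149, 90, 62, 62, 61, 61, 61, 60, 61, 61, 60, 60, 61, 60, 60, 60, 59, 60, 60, 60, 59, 61, 60, 59, 60, 59, 59, 59, 60, 59, 59, 59, 60, 59]
```

step_arm(
  moves=[
    {"x": 0.012,"y": 0,"z": 0,"rx": 0,"ry": 0,"rz": 0,"grip": 0},
    {"x": 0.012,"y": 0,"z": 0,"rx": 0,"ry": 0,"rz": 0,"grip": 0},
    {"x": 0.01,"y": 0,"z": 0,"rx": 0,"ry": 0,"rz": 0,"grip": 0},
    {"x": 0.006,"y": 0,"z": 0,"rx": 0,"ry": 0,"rz": 0,"grip": 0},
    {"x": 0,"y": 0,"z": 0,"rx": 0,"ry": 0,"rz": 0,"grip": 0},
  ],
)

```text
time_s: 37.33
tcp_pos: [532.9, 272.7, 42.0]
eef_rot: [3.139, 0.093, -0.005]
contact_force: [-3.5, -0.5, 1.2]
opening: 0.0
gripper_force: 2.0
```

```bash
python3 - <<'E' 2>/dev/null
from h import *
e=env.sense();print(e['tcp_pos'],e['contact_force'])
t=snap('top')
g=cv2.cvtColor(t['pixels'],cv2.COLOR_RGB2GRAY)
print(g[195:260,159].tolist());print([(v,ray(t,159,v,57).round(1)[0],ray(t,159,v,90).round(1)[0]) for v in(200,210,220,230,240)])
E
```

```text
[532.87888307 272.66700547  42.04346795] [-3.46223198 -0.45405089  1.22631649]
[154, 155, 154, 155, 155, 154, 153, 148, 157, 185, 203, 207, 204, 188, 163, 154, 154, 157, 158, 157, 144, 114, 75, 63, 64, 63, 63, 62, 61, 62, 61, 60, 60, 61, 64, 92, 141, 170, 150, 99, 69, 74, 101, 133, 150, 154, 149, 134, 103, 77, 71, 69, 63, 61, 61, 61, 60, 60, 59, 59, 59, 60, 59, 60, 59]
[(200, np.float64(621.8), np.float64(619.0)), (210, np.float64(600.5), np.float64(598.4)), (220, np.float64(579.2), np.float64(577.9)), (230, np.float64(558.0), np.float64(557.4)), (240, np.float64(536.9), np.float64(537.0))]
```

step_arm(
  moves=[
    {"x": 0.004,"y": 0,"z": 0,"rx": 0,"ry": 0,"rz": 0,"grip": 0},
    {"x": 0.004,"y": 0,"z": 0,"rx": 0,"ry": 0,"rz": 0,"grip": 0},
    {"x": 0.003,"y": 0,"z": 0,"rx": 0,"ry": 0,"rz": 0,"grip": 0},
    {"x": 0,"y": 0,"z": 0,"rx": 0,"ry": 0,"rz": 0,"grip": 0},
  ],
)

```text
time_s: 37.88
tcp_pos: [544.3, 273.2, 42.1]
eef_rot: [3.139, 0.092, -0.003]
contact_force: [-5.7, 0.2, 1.2]
opening: -0.002
gripper_force: 2.5
```

```bash
python3 - <<'E' 2>/dev/null
from h import *
e=env.sense();print(e['tcp_pos'],e['contact_force'])
t=snap('top')
g=cv2.cvtColor(t['pixels'],cv2.COLOR_RGB2GRAY)
print(g[195:260,159].tolist())
E
```

```text
[544.31556201 273.24993667  42.14790486] [-5.70410045  0.16040438  1.19139542]
[154, 154, 155, 156, 155, 154, 152, 143, 127, 132, 149, 156, 157, 158, 152, 129, 85, 67, 65, 63, 63, 63, 63, 63, 63, 63, 63, 62, 62, 79, 126, 166, 160, 111, 73, 67, 86, 115, 136, 141, 138, 125, 99, 73, 65, 60, 55, 58, 60, 60, 59, 60, 60, 60, 60, 59, 60, 60, 59, 59, 59, 59, 60, 60, 60]
```

Not yet snapped, and the resistance is still there. A few mm more.

step_arm(
  moves=[
    {"x": 0.003,"y": 0,"z": 0,"rx": 0,"ry": 0,"rz": 0,"grip": 0},
    {"x": 0.003,"y": 0,"z": 0,"rx": 0,"ry": 0,"rz": 0,"grip": 0},
    {"x": 0,"y": 0,"z": 0,"rx": 0,"ry": 0,"rz": 0,"grip": 0},
    {"x": 0,"y": 0,"z": 0,"rx": 0,"ry": 0,"rz": 0,"grip": 0},
  ],
)

```text
time_s: 38.42
tcp_pos: [544.5, 273.2, 41.9]
eef_rot: [3.137, 0.095, -0.019]
contact_force: [-15.8, -1.1, 11.3]
opening: 0.001
gripper_force: 7.8
```

```bash
python3 - <<'E' 2>/dev/null
from h import *
e=env.sense();print(e['tcp_pos'],e['contact_force'])
t=snap('top')
g=cv2.cvtColor(t['pixels'],cv2.COLOR_RGB2GRAY)
print(g[195:250,159].tolist())
E
```

```text
[544.45931678 273.19397122  41.94029402] [-15.77264029  -1.07551688  11.34801041]
[154, 154, 153, 154, 155, 155, 153, 143, 127, 132, 150, 155, 157, 159, 153, 129, 85, 65, 65, 64, 62, 63, 63, 63, 63, 62, 62, 62, 62, 78, 121, 151, 134, 87, 66, 78, 106, 128, 135, 135, 130, 111, 78, 64, 61, 56, 56, 59, 59, 60, 60, 60, 61, 60, 60]
```

step_arm(
  moves=[
    {"x": -0.01,"y": 0,"z": 0,"rx": 0,"ry": 0,"rz": 0,"grip": 0},
    {"x": -0.03,"y": 0,"z": 0,"rx": 0,"ry": 0,"rz": 0,"grip": 0},
    {"x": -0.03,"y": 0,"z": 0,"rx": 0,"ry": 0,"rz": 0,"grip": 0},
    {"x": 0,"y": 0,"z": -0.05,"rx": 0,"ry": 0,"rz": 0,"grip": 0},
    {"x": 0,"y": 0,"z": -0.05,"rx": 0,"ry": 0,"rz": 0,"grip": 0},
    {"x": -0.04,"y": 0,"z": -0.05,"rx": 0,"ry": 0,"rz": 0,"grip": 0},
    {"x": -0.04,"y": 0,"z": 0,"rx": 0,"ry": 0,"rz": 0,"grip": 0},
    {"x": 0,"y": 0,"z": 0,"rx": 0,"ry": 0,"rz": 0,"grip": 0},
  ],
)

```text
time_s: 39.48
tcp_pos: [401.2, 265.4, 192.2]
eef_rot: [-3.139, -0.096, -0.002]
contact_force: [1.8, 0.2, -0.5]
opening: 0.001
gripper_force: 0.0
```

```bash
python3 - <<'E' 2>/dev/null
from h import *
e=env.sense();print(e['tcp_pos'],e['contact_force'])
t=snap('top','tf.png');a=snap('scene','sf.png')
g=cv2.cvtColor(t['pixels'],cv2.COLOR_RGB2GRAY)
print(g[195:250,159].tolist())
s1=cv2.imread('pics/s15.png').astype(int);sf=cv2.imread('pics/sf.png').astype(int)
print('motor region diff',np.abs(s1-sf)[165:265,258:328].mean(), 'pulley',look(a,'pulley1_centre'))
t1=cv2.imread('pics/t1.png').astype(int);tf=cv2.imread('pics/tf.png').astype(int)
d=(np.abs(t1-tf).max(2)>60).astype(np.uint8);d=cv2.morphologyEx(d,cv2.MORPH_OPEN,np.ones((3,3)))
n,l,st,c=cv2.connectedComponentsWithStats(d);print(st[1:][st[1:,4]>20].tolist())
E
```

```text
[401.18532927 265.35033827 192.16869449] [ 1.78036922  0.162213   -0.50959321]
[154, 153, 154, 155, 156, 155, 153, 142, 126, 132, 150, 155, 156, 157, 154, 129, 87, 67, 66, 64, 63, 62, 63, 62, 62, 63, 62, 62, 61, 75, 121, 170, 195, 200, 188, 149, 90, 61, 59, 60, 59, 59, 59, 60, 60, 58, 59, 60, 61, 61, 60, 61, 61, 61, 60]
motor region diff 3.735047619047619 pulley [(0.25, [297.6, 190.7, 7.3, 17.2])]
[[94, 203, 93, 92, 5889], [93, 207, 7, 7, 43], [104, 207, 7, 6, 39], [334, 214, 27, 28, 488], [260, 219, 13, 15, 159], [324, 270, 28, 28, 497], [0, 313, 29, 107, 2919]]
```

```bash
python3 -c "
from station import env
print(env.job_done())"
```

```text
the job is handed in; nothing more can be done
None
```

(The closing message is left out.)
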